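# Set the snap rivet of a ski-boot buckle in the hand press

### The job

Stand the boot buckle in the nest between the jaws of the hand press, its rivet head facing one of the jaws. Then squeeze the two handles together until you feel the rivet's resistance peak and give, and stop there: do not crush the buckle by squeezing on. Let the handles spring open again, leaving the buckle standing in the nest and everything else on the bench where it is.

Things in the scene. Friction and masses are not known exactly. Their poses are not given: they have to be found in the camera images.
- press: Hand press bolted down: dark base plate (125 x 100 x 12 mm, not under the sleeves), two rubber-sleeved handles pointing to the robot, two steel jaws beyond the pivot. Origin: on the upright pivot axis at bench level; x from the handles to the jaws, y left, z up.
- nest (a point): Centre of the nest's floor between the jaws, 48 mm beyond the pivot, 30 mm above the bench, axes as the press. The nest is a channel open at both ends along y, 33 mm wide in x between walls 9 mm high and 22 mm long, with lips sloping outward 2 mm higher. In it the buckle can slide along y, so the jaws centre it. It is open above.
- handle_left (a joint): Turn of the left (+y) handle: 0 sprung open, grows as squeezed to the middle, stop at 0.21 rad. Return spring: 1 N at the grip point when open, 3 N at the stop. 1 mm at the grip point closes its jaw (the one at -y) 0.5 mm. The handles move independently, so squeeze both.
- handle_right (a joint): The same for the right (-y) handle, whose jaw is the one at +y. Jaw noses: upright rounds of 8 mm radius, from 34 to 50 mm above the bench. When open the +y nose ends 19.5 mm from the middle; the -y nose is on a set screw and ends 14 to 22.5 mm from it, a setting that is not reported and does not slip.
- grip_left (a point): Point on the axis of the left sleeve, 95 mm from the pivot, 42 mm above the bench, 27 mm left of the press's middle line when open. Sleeve: round bar, 14 mm diameter, 75 mm long, along x, free all round. Over both sleeves: 68 mm when open; the rivet gives somewhere between about 37 and 54 mm.
- grip_right (a point): The same point of the right sleeve, 27 mm right of the middle. Feel at each sleeve: 1 to 3 N at first, rising to a peak of 8 to 12 N, falling to about 3 N as the rivet gives. Closing on by about 4 mm over both sleeves then brings the jaws onto the finished buckle; over 22 N from a jaw on the rivet (14 to 18 N at a sleeve) crushes it.
- buckle: Aluminium boot buckle, 80 g, standing on its foot. Origin: centre of the underside, z up. Foot 30 (x) x 21 (y) x 24 mm high; on it the flat lever, 30 (x) x 8 (y) mm, from 24 to 62 mm up, to be gripped across its 30 mm width (a grip 50 mm up clears the jaws). In the nest its x lies along the press's x; centred there with the rivet towards +y it clears both noses.
- buckle_mid (a point): Centre of the buckle, half-way up, 31 mm over its underside; same axes.
- rivet (a joint): How far the rivet is in: 0 proud, 0.004 m home. Its head (14 mm diameter, 3 mm thick) is on the buckle's +y face, 12 mm up; foot and head measure 28 mm along y before, 24 mm after. It resists with up to 12 N (at about 1 mm), and past 2 mm snaps home by itself and stays.
- cork_block: Bystander: cork block 50 x 70 x 35 mm, origin under its centre.
- screw_jar: Bystander: jar of 56 mm diameter, 75 mm high, origin under its centre.
- wax_can: Bystander: metal can of 68 mm diameter, 110 mm high, origin under its centre.
- wax_bar: Bystander: pale wax bar 40 x 100 x 22 mm, origin under its centre.
- tape_roll: Bystander: roll of tape, 90 mm diameter, lying flat, 24 mm high.
- screwdriver: Bystander: screwdriver lying on the bench on the right.
- brush: Bystander: flat brush lying on the bench on the right.
- flat_file: Bystander: flat file with a wooden handle, 290 mm long, lying on the left.
Not all that is in view belongs to the job. What is shaped like the buckle but pink or turquoise is not meant.

How it is judged:
On the way, in this order (a step that is already met when the one before it is completed fails the run):
1. the buckle stands in the nest, not yet riveted (z of buckle in the frame of nest between -0.003 and 0.003 m and horizontal distance between buckle and nest below 0.012 m and angle between the x axis of buckle and the x axis of nest, either way round below 0.15 rad and value of joint rivet below 0.001 m and contact force between the fingers and buckle below 0.5 N), for 0.2 s.
2. the rivet has snapped home under the squeezed handles (value of joint rivet above 0.0034 m and value of joint each of handle_left, handle_right above 0.04 rad and horizontal distance between buckle and nest below 0.015 m), for 0.1 s.
At the end, for the whole second after the job is handed in: The rivet is home (over 3.4 of its 4 mm), both handles have sprung open (under 0.02 rad), and the buckle stands at rest in the nest: on its floor within 3 mm, within 15 mm of its centre, upright within 0.1 rad (value of joint rivet above 0.0034 m and value of joint each of handle_left, handle_right below 0.02 rad and z of buckle in the frame of nest between -0.003 and 0.003 m and horizontal distance between buckle and nest below 0.015 m and angle between buckle's own z axis and vertical below 0.1 rad and linear speed of buckle below 0.01 m/s); the robot touches nothing.
It fails at once if the buckle is crushed: more than 22 N between a jaw and the rivet head (contact force between press and rivet_c0 above 22 N).
It fails at once if a bystander is disturbed: moved by more than 30 mm (distance of any of cork_block, screw_jar, wax_can, wax_bar, tape_roll, screwdriver, brush, flat_file from where it was at the start of the episode above 0.03 m).
It also fails if it takes over 61 s, if anything falls off the work surface, if the arm or the gripper's body presses on something with over 40 N, if the wrist force passes 120 N, or if a joint passes its speed limit or range.

### The arm

A 6-joint arm with a two-finger parallel gripper is mounted at the origin on the work surface. World frame = base frame: x ahead of the robot, y to its left, z up, the work surface at z = 0. Lengths are in m, angles in rad, forces in N, time in s.
With the tool pointing down it reaches from about 0.3 to 0.875 m from the base axis. Payload 6.4 kg.
Tool frame: the origin (TCP) lies midway between the tips of the shut fingers; the grasp point (between the pads) lies 19 mm behind it; y points along the fingers, x is the direction in which the jaws open and shut, and the axes are right-handed (so a half turn about y gives the same grasp; the last joint's range is limited). The gripper opens to 85 mm and grips with 20 to 120 N. Pads are 22 mm wide; open, the fingers measure 114 mm over their backs; the gripper's body (76 mm by 85 mm) begins 54 mm behind the grasp point. The pads swing forward as they close: fully open they stand 13 mm farther back than shut.
Start: joints at [0.994, 0.181, 1.607, -0, 1.354, -0.206], TCP at [0.208, 0.536, 0.231] pointing down, gripper open.
Joint ranges: [-2.99, 2.99], [-0.89, 2.07], [0.3, 2.58], [-1.14, 4.28], [0, 2.63], [-3.12, 3.12]. Speed limits (rad/s): [2.57, 2.57, 3.01, 3.14, 3.14, 3.14].

### API

Orientations are given as a unit quaternion [w, x, y, z].
In Python, from bench import ctrl gives the robot as it stands.
- The arm moves only by the tool step_arm, never from a script. Its argument "commands" is a list of rows, each a list of 7 numbers: the turn, a rotation vector about the tool's x, y, z in units of 6 degrees (1.0 is 6 degrees), then the shift along the tool's x, y, z in units of 30 mm (1.0 is 30 mm), then the opening, from 0 (shut) to 1 (fully open). A call has 1 to 10 rows; each row shifts and turns the commanded pose from where the row before left it, along the tool's axes as they then stand; what a row does not reach is not made up. A row lasts 1/10 s, in which the tool goes at most 50 mm and 8.59 degrees, less where a joint would pass 70% of its speed; a pose out of reach is approached as far as the arm can. A call with a number of a shift or a turn outside -1 to 1 is refused whole. A call with a gripper value outside its range is refused whole. The fingers move at their own pace and stop on an object; the grip force is fixed at half the most. Time passes only in rows, so rows that do not move let the fingers close. It gives the time, the measured TCP pose, the force and the opening at its end, in the units of the state.
- ctrl.get_obs(): the state, without advancing time (a new reading comes with each control period).
- ctrl.camera(name): name is "scene" or "side" or "wrist"; returns (picture, depth): 480x640x3 uint8, blue, green, red; 480x640 float32, m along the optical axis (not along the pixel's ray), 0 where there is no reading.
- ctrl.get_calibration(name): a dict with "intrinsics" (3x3 intrinsics, pixels), "D" ([k1, k2, p1, p2, k3] as OpenCV has them; the pictures are not rectified), "R" (3x3) and "t" (3): a world point X has camera coordinates R X + t. Camera axes: x right, y down, z forward; pixel columns grow to the right and rows downward; lengths in m; the calibration is good to about 2 mm. A picture is of the moment at which its call begins: read the wrist's pose just before it. get_calibration takes no time and is no camera call; for the wrist camera it gives the pose at the moment of the call.
- ctrl.hand_in(): hands the job in, once; it reports no verdict.
Trained networks look in the newest picture that a camera, given by its name, has taken for a name from the list of things; names that differ only in an ending like _2 or _b are one class to them, and where a whole thing is asked for, a point or a joint stands for the part that bears it (a point fixed in the world has none). Each returns a list of dicts, best first, with "p" (0 to 1); they miss things now and then, are a little off and sometimes report something else, mostly with a low value. They report only what shows in the picture. A call takes as long as a camera call. They do not tell look-alikes from the thing itself.
- ctrl.boxes_of(thing, camera): "point" ([x, y, z] in m, in the coordinates of the camera as it stood for that picture, good to about 4 mm: the middle of the surface that is visible of it).
- ctrl.silhouettes(thing, camera): "pixels" (480x640 bool, what is visible of it).
The state is a dict: "time_s": time; "q": joint angles; "dq": joint speeds; "joint_efforts": joint torques, N m; "eef_pos": TCP position; "eef_rot": TCP orientation; "wrist_force": force on the tool from outside, world axes, zero at the start; "torque": the same for the moment, N m; "opening": opening from 0.0 (shut) to 1.0 (fully open).
Only numpy, scipy, OpenCV 4.12 (cv2) and the standard library are available. Lean on these libraries where they do the work, as an engineer would, in place of code of your own. Each camera call takes 0.05 s, during which the arm holds its last target.

## Working session

There is one attempt and no reset: what is moved stays moved. The work goes in short steps, Python scripts to look and compute and a tool call to move; the robot and the scene stay as the last step left them, time stands still between calls to the robot, and variables do not carry over. Pictures are saved under pics/ and viewed, and the job is handed in when it is done.

Besides the shell and the picture viewer there is one more tool, called after "Call:" by a JSON object that holds its "fn" and its "kwargs", one argument or row to a line. step_arm: Moves the arm, as the interface text tells. Its arguments: {"type":"object","properties":{"commands":{"type":"array"}},"required":["commands"]}

```bash
ls; mkdir -p pics; cat > h.py <<'E'
import numpy as np, cv2
from scipy.spatial.transform import Rotation as Rn
from bench import ctrl
def snap(name, fn):
    im,d=ctrl.camera(name); cv2.imwrite('pics/'+fn,im); c=ctrl.get_calibration(name)
    np.savez('pics/'+fn[:-4]+'.npz',im=im,d=d,K=c['intrinsics'],D=c['D'],R=c['R'],t=c['t'])
    return im,d,c
def w_of(c,pc): return np.array(c['R']).T@(np.array(pc)-np.array(c['t']))
def cloud(d,c):
    K=np.array(c['intrinsics']);D=np.array(c['D'])
    v,u=np.mgrid[0:480,0:640]
    p=cv2.undistortPoints(np.stack([u,v],-1).reshape(-1,1,2).astype(float),K,D).reshape(480,640,2)
    X=np.dstack([p*d[...,None],d[...,None]])
    W=(X-np.array(c['t']).ravel())@np.array(c['R'])
    W[d<=0]=np.nan
    return W
E
python3 - <<'E'
from h import *
o=ctrl.get_obs()
for k,v in o.items(): print(k,np.round(v,4))
for n in ['scene','side','wrist']:
    im,d,c=snap(n,n+'0.png'); print(n,np.round(-np.array(c['R']).T@np.array(c['t']).ravel(),3))
    for th in ['press','buckle','grip_left','cork_block','wax_can'] if n!='wrist' else ['press','buckle']:
        for r in ctrl.boxes_of(th,n): print(n,th,round(r['p'],2),np.round(w_of(c,r['point']),3))
E
```

```text
pics
time_s 0.0
q [ 0.9937  0.1815  1.608   0.      1.3538 -0.2063]
dq [ 0.0001 -0.0004  0.0003 -0.0007 -0.     -0.0006]
joint_efforts [-1.2000e-03 -4.4488e+01 -3.5133e+01 -4.0000e-04  9.3000e-03  0.0000e+00]
eef_pos [0.208  0.5355 0.2304]
eef_rot [-0.5834  0.5838  0.3987 -0.3998]
wrist_force [-0.7057 -0.3042 -0.8305]
torque [ 0.0214 -0.0086  0.0254]
opening 0.9964
scene [ 0.989 -0.679  0.713]
scene press 0.66 [ 0.61  -0.028  0.027]
scene press 0.61 [0.777 0.019 0.017]
scene buckle 0.9 [ 0.489 -0.299  0.025]
scene buckle 0.83 [ 0.508 -0.173  0.03 ]
scene buckle 0.83 [ 0.566 -0.229  0.022]
scene buckle 0.75 [ 0.394 -0.273  0.024]
scene buckle 0.64 [ 0.475 -0.239  0.023]
scene grip_left 0.96 [ 0.58  -0.006  0.044]
scene cork_block 0.87 [0.503 0.188 0.031]
scene wax_can 0.7 [ 0.728 -0.232  0.087]
scene wax_can 0.46 [0.714 0.194 0.048]
side [ 0.415 -0.862  0.706]
side press 0.84 [ 0.592 -0.036  0.028]
side buckle 0.94 [ 0.553 -0.233  0.034]
side buckle 0.75 [ 0.462 -0.239  0.033]
side buckle 0.69 [ 0.478 -0.299  0.034]
side buckle 0.63 [ 0.499 -0.168  0.029]
side buckle 0.61 [ 0.385 -0.275  0.028]
side cork_block 0.94 [0.49  0.174 0.039]
side wax_can 0.89 [ 0.707 -0.23   0.084]
side wax_can 0.53 [ 0.558 -0.002  0.046]
wrist [0.131 0.565 0.374]
```

View pics/scene0.png

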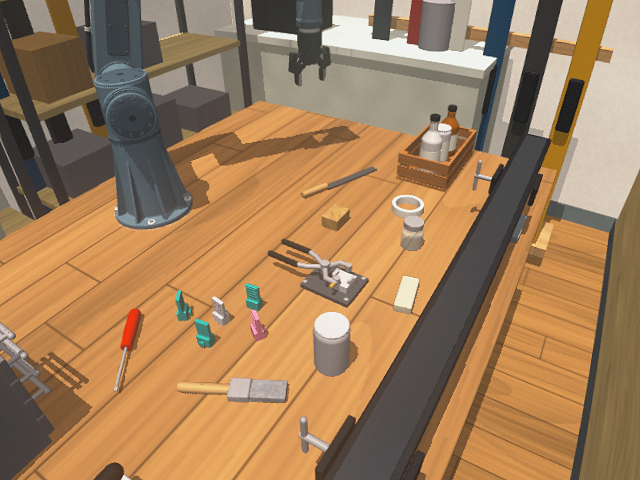

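View pics/side0.png

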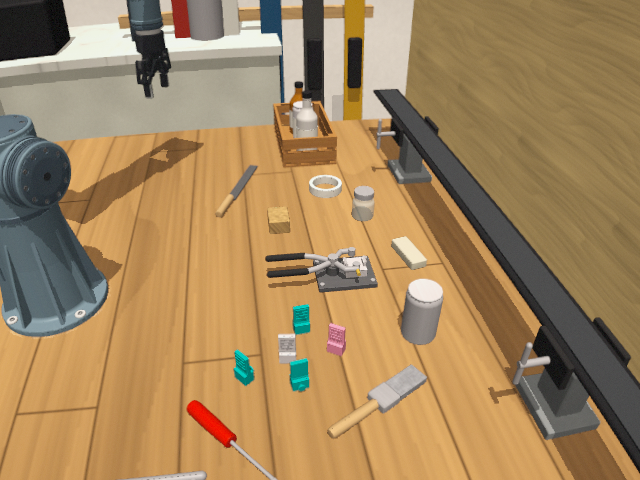

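```bash
python3 - <<'E'
from h import *
a=np.load('pics/scene0.npz');b=np.load('pics/side0.npz')
A=cv2.resize(a['im'][270:360,160:280],(480,360),interpolation=2)
B=cv2.resize(b['im'][295:395,225:355],(468,360),interpolation=2)
C=cv2.resize(a['im'][230:310,260:380],(480,320),interpolation=2)
D=cv2.resize(b['im'][235:305,260:380],(468,273),interpolation=2)
A=np.hstack([A,B])
cv2.imwrite('pics/crop1.png',cv2.resize(A,(798,303)))
D=cv2.copyMakeBorder(D,0,47,0,0,0)
cv2.imwrite('pics/crop2.png',cv2.resize(np.hstack([C,D]),(798,270)))
for n in ['scene','side']:
    f=np.load(f'pics/{n}0.npz'); c=dict(intrinsics=f['K'],D=f['D'],R=f['R'],t=f['t'])
    W=cloud(f['d'],c); hsv=cv2.cvtColor(f['im'],cv2.COLOR_BGR2HSV)
    # all above-table segments near buckles
    m=(W[...,2]>0.006)&(W[...,0]>.33)&(W[...,0]<.62)&(W[...,1]>-.34)&(W[...,1]<-.12)&(W[...,2]<.1)
    k,l,s,ce=cv2.connectedComponentsWithStats(m.astype(np.uint8))
    for i in range(1,k):
        if s[i,4]<60: continue
        P=W[l==i]; px=f['im'][l==i].mean(0)
        top=P[P[:,2]>0.035]
        cc=top[:,:2].mean(0); 
        r=cv2.minAreaRect(top[:,:2].astype(np.float32)*1000)
        r2=cv2.minAreaRect(P[:,:2].astype(np.float32)*1000)
        print(n,np.round(ce[i]),s[i,4],'bgr',np.round(px),'topc',np.round(cc,3),np.round(r[0],1),np.round(r[1],1),round(r[2],1),'all',np.round(r2[0],1),np.round(r2[1],1),round(r2[2],1),'z',np.round(np.nanmax(P[:,2]),3))
E
```

```text
scene [255. 310.] 614 bgr [128. 130. 131.] topc [ 0.529 -0.194] [ 534.1 -195.4] [ 26.9 109.9] 46.3 all [ 534.2 -196.7] [ 35.1 111.4] 45.2 z 0.064
scene [182. 307.] 278 bgr [112. 126.  77.] topc [ 0.391 -0.27 ] [ 387.4 -268.2] [11.  31.6] 37.0 all [ 391.3 -265.5] [29.1 32. ] 31.2 z 0.064
scene [219. 311.] 315 bgr [148. 156. 171.] topc [ 0.47  -0.238] [ 467.  -236.6] [11.8 31.7] 83.9 all [ 467.8 -232.5] [29.9 32.7] 80.4 z 0.063
scene [204. 333.] 403 bgr [122. 138.  78.] topc [ 0.483 -0.298] [ 480.4 -296.6] [32.   9.9] 8.5 all [ 483.  -301.2] [34.6 26.4] 24.0 z 0.064
side [301. 318.] 436 bgr [138. 150.   7.] topc [ 0.5   -0.169] [ 500.1 -167.3] [29.6 12.5] 6.3 all [ 499.7 -169.6] [19.2 32.1] 85.4 z 0.065
side [336. 339.] 467 bgr [139. 122. 199.] topc [ 0.556 -0.23 ] [ 556.6 -228.1] [11.9 29.7] 57.5 all [ 555.2 -230.7] [21.2 32.6] 69.6 z 0.064
side [293. 362.] 1024 bgr [151. 161.  91.] topc [ 0.472 -0.27 ] [ 472.  -265.7] [30.6 75.8] 11.5 all [ 472.7 -272.2] [32.1 88.8] 11.7 z 0.065
side [243. 367.] 467 bgr [137. 149.  12.] topc [ 0.387 -0.272] [ 385.8 -268.1] [11. 33.] 38.1 all [ 389.  -266.2] [29.5 33.6] 36.3 z 0.066
```

View pics/crop1.png

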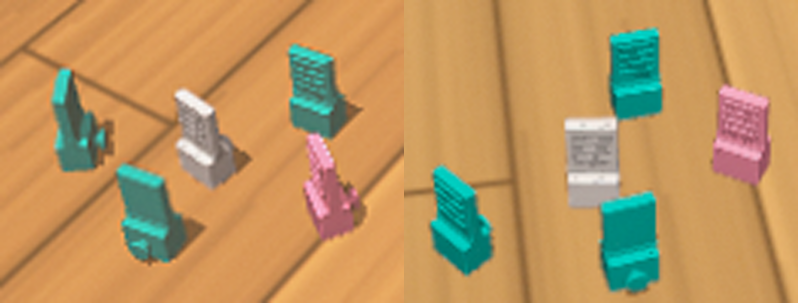

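View pics/crop2.png

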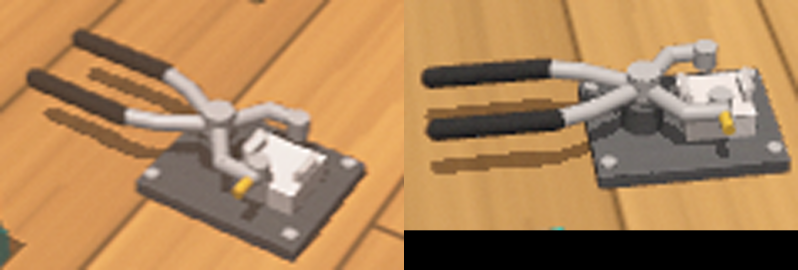

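```bash
python3 - <<'E'
from h import *
o=ctrl.get_obs(); q=o['eef_rot']; R=Rn.from_quat([*q[1:],q[0]]).as_matrix(); print(np.round(R,3))
c=ctrl.get_calibration('wrist'); Rc=np.array(c['R']);pc=-Rc.T@np.array(c['t']).ravel()
print('cam in tool',np.round(R.T@(pc-o['eef_pos']),4),'\ncam axes in tool\n',np.round(R.T@Rc.T,3)); print(c['intrinsics'],c['D'])
for n in ['scene','side']:
    f=np.load(f'pics/{n}0.npz'); c=dict(intrinsics=f['K'],D=f['D'],R=f['R'],t=f['t'])
    W=cloud(f['d'],c)
    m=(W[...,2]>0.007)&(W[...,0]>.5)&(W[...,0]<.8)&(W[...,1]>-.11)&(W[...,1]<.11)&(W[...,2]<.1)
    P=W[m]; dark=f['im'][m].max(1)<75
    B=P[dark&(P[:,2]<.016)&(P[:,0]>.6)]; r=cv2.minAreaRect(B[:,:2].astype(np.float32)*1000); print(n,'base',r, np.median(B[:,2]))
    B=P[dark&(P[:,2]>.03)&(P[:,0]<.64)]; print(len(B),B.min(0),B.max(0),B.mean(0)); 
    for s in (1,-1):
        Q=B[(B[:,1]-np.median(B[:,1]))*s>0]; v=cv2.fitLine(Q[:,:2].astype(np.float32),cv2.DIST_L2,0,.01,.01).ravel(); print(s,v,np.degrees(np.arctan(v[1]/v[0])),Q[:,0].min(),Q[:,0].max(),Q[:,2].max())
E
```

```text
[[ 0.362  0.    -0.932]
 [ 0.932  0.     0.362]
 [ 0.    -1.    -0.   ]]
cam in tool [-0.0006 -0.1426  0.083 ] 
cam axes in tool
 [[ 1.     0.001  0.001]
 [-0.    -0.322  0.947]
 [ 0.002 -0.947 -0.322]]
[[412.65026131   0.         321.73671376]
 [  0.         412.65026131 239.1049489 ]
 [  0.           0.           1.        ]] [-0.01994113  0.          0.          0.          0.        ]
scene base ((0.0, 0.0), (0.0, 0.0), 0.0) nan
11 [ 0.50525045 -0.04663815  0.03865023] [0.53410548 0.01061785 0.04217584] [ 0.51923933 -0.02065054  0.04073436]
1 [ 0.9947896  -0.10194939  0.51690483  0.00933931] -5.851435 0.5074862776679535 0.5258538166356913 0.04154813736997522
-1 [ 0.9980742  -0.06203209  0.5243716  -0.04582543] -3.5564601 0.5112786304356647 0.5341054828594178 0.04217584300447528
side base ((635.841552734375, -18.603622436523438), (71.34471893310547, 100.72975158691406), 0.3178410232067108) 0.011266653291136318
190 [ 0.50002217 -0.04864083  0.03005664] [0.59746251 0.01635977 0.05160056] [ 0.5213498  -0.01903571  0.04491962]
1 [ 0.9171085  -0.39863768  0.5258738   0.00541719] -23.49304 0.5002026151331151 0.5974625135347814 0.051094177722851304
-1 [ 0.9991138   0.04209035  0.51682585 -0.04348861] 2.4123118 0.5000221708510804 0.5857660647611065 0.05160056200103755
  return _methods._mean(a, axis=axis, dtype=dtype,
  ret = ret.dtype.type(ret / rcount)
```

View pics/wrist0.png

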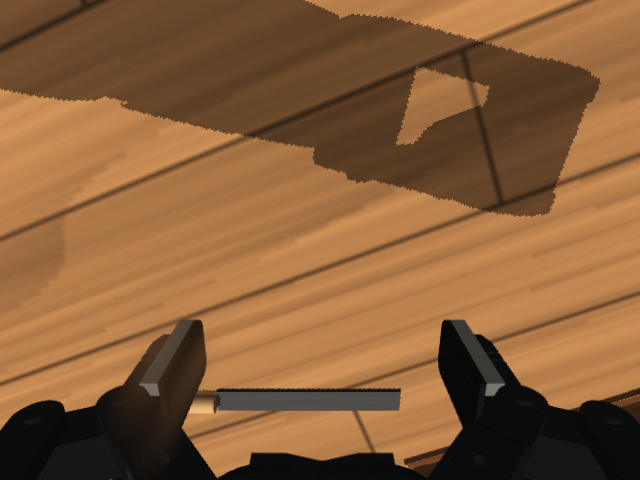

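Call:
{"fn": "step_arm", "kwargs": {
  "commands": [
    [0,1,0,0,0,0,1],
    [0,1,0,0,0,0,1],
    [0,1,0,0,0,0,1],
    [0,1,0,0,0,0,1],
    [0,1,0,0,0,0,1],
    [0,1,0,0,0,0,1],
    [0,1,0,0,0,0,1],
    [0,1,0,0,0,0,1],
    [0,1,0,0,0,0,1],
    [0,1,0,0,0,0,1]
  ]
}}

```text
time_s: 1.75
eef_pos: [0.2083, 0.5359, 0.2313]
eef_rot: [0.705, -0.705, -0.052, 0.052]
wrist_force: [0.5, 0.1, 0.0]
opening: 1.001
```

Call:
{"fn": "step_arm", "kwargs": {
  "commands": [
    [0,0.7,0,0,0,0,1],
    [0,0.75,0,0,0,0,1],
    [0,0,0,0.7,0,-1,1],
    [0,0,0,0.7,0,-1,1],
    [0,0,0,0.7,0,-1,1],
    [0,0,0,0.7,0,-1,1],
    [0,0,0,0.7,0,-1,1],
    [0,0,0,0.7,0,-1,1],
    [0,0,0,0.7,0,-1,1],
    [0,0,0,0.7,0,-1,1]
  ]
}}

```text
time_s: 2.75
eef_pos: [0.3773, 0.2949, 0.2315]
eef_rot: [0.707, -0.707, -0.001, 0.0]
wrist_force: [0.1, 0.4, 0.9]
opening: 0.995
```

Call:
{"fn": "step_arm", "kwargs": {
  "commands": [
    [0,0,0,0.7,0,-1,1],
    [0,0,0,0.7,0,-1,1],
    [0,0,0,0.7,0,-1,1],
    [0,0,0,0.7,0,-1,1],
    [0,0,0,0.7,0,-1,1],
    [0,0,0,0.7,0,-1,1],
    [0,0,0,0.7,0,-1,1],
    [0,0,0,0.7,0,-1,1],
    [0,0,0,0.7,0,-1,1],
    [0,0,0,0.7,0,-1,1]
  ]
}}

```text
time_s: 3.75
eef_pos: [0.5876, -0.0051, 0.2314]
eef_rot: [0.707, -0.707, -0.0, 0.0]
wrist_force: [0.1, 0.7, 0.0]
opening: 0.999
```

Call:
{"fn": "step_arm", "kwargs": {
  "commands": [
    [0,0,0,0.8,0.3,-1,1],
    [0,0,0,0.8,0.3,-1,1],
    [0,0,0,0.8,0.3,-0.8,1],
    [0,0,0,0,0,0,1]
  ]
}}

```text
time_s: 4.15
eef_pos: [0.6599, -0.0911, 0.2018]
eef_rot: [-0.707, 0.707, -0.002, 0.0]
wrist_force: [0.1, 0.7, -0.5]
opening: 0.998
```

```bash
python3 - <<'E'
from h import *
o=ctrl.get_obs(); print(o['eef_pos'])
im,d,c=snap('wrist','w1.png')
for th in ['press','buckle','nest','grip_left','grip_right','handle_left','handle_right']:
    for r in ctrl.boxes_of(th,'wrist'): print(th,round(r['p'],2),np.round(w_of(c,r['point']),3))
E
```

```text
[ 0.65987723 -0.09110864  0.20175403]
buckle 0.74 [ 0.471 -0.23   0.036]
buckle 0.67 [ 0.395 -0.26   0.031]
buckle 0.66 [ 0.501 -0.158  0.029]
buckle 0.6 [ 0.566 -0.221  0.023]
nest 0.86 [ 0.604 -0.01   0.033]
grip_left 0.74 [0.555 0.005 0.047]
grip_right 0.83 [ 0.547 -0.029  0.051]
handle_left 0.94 [0.553 0.008 0.049]
handle_left 0.6 [ 0.471 -0.228  0.036]
handle_right 0.87 [ 0.551 -0.027  0.052]
```

View pics/w1.png

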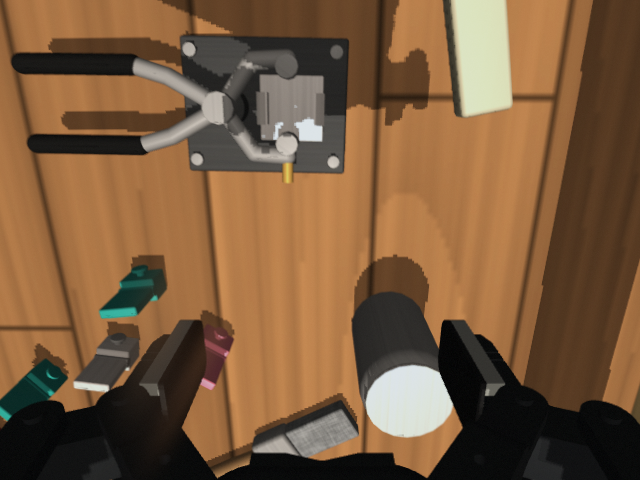

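```bash
cat > press.py <<'E'
from h import *
f=np.load('pics/w1.npz'); c=dict(intrinsics=f['K'],D=f['D'],R=f['R'],t=f['t'])
W=cloud(f['d'],c); im=f['im']
ok=np.isfinite(W[...,2])
roi=np.zeros((480,640),bool); roi[20:190,170:365]=1
m=roi&ok&(W[...,2]>.008)&(W[...,2]<.018)
P=W[m]; print('base z',np.median(P[:,2]))
r=cv2.minAreaRect(P[:,:2].astype(np.float32)*1000); print('base',r)
tb=roi&ok&(W[...,2]<.004); print('table z',np.median(W[tb][:,2]))
def comp(m,nm):
    k,l,s,ce=cv2.connectedComponentsWithStats(m.astype(np.uint8))
    for i in range(1,k):
        if s[i,4]>25:
            Q=W[l==i]; e=cv2.minEnclosingCircle(Q[:,:2].astype(np.float32)*1000)
            print(nm,np.round(ce[i]),s[i,4],'mean',np.round(Q.mean(0),4),'circ',np.round(e[0],1),round(e[1],1),'z',np.round(np.percentile(Q[:,2],[5,50,95]),4))
roi2=np.zeros((480,640),bool); roi2[20:190,0:365]=1
for a,b in [(.054,.08),(.0475,.054),(.036,.045)]:
    comp(roi2&ok&(W[...,2]>a)&(W[...,2]<b),(a,b))
# sleeves
dk=roi2&ok&(W[...,2]>.03)&(im.max(2)<60)
for v0,v1 in [(45,90),(125,165)]:
    mm=dk.copy(); mm[:v0]=0; mm[v1:]=0; Q=W[mm]
    xs=np.linspace(Q[:,0].min(),Q[:,0].max(),9)
    print('sleeve',np.round(Q.min(0),4),np.round(Q.max(0),4)); 
    cs=[]
    for a,b in zip(xs[1:-2],xs[2:-1]):
        S=Q[(Q[:,0]>=a)&(Q[:,0]<b)]; cs.append([(a+b)/2,S[:,1].min(),S[:,1].max(),S[:,2].max()])
    print(np.round(cs,4))
E
python3 press.py
python3 - <<'E'
import cv2
im=cv2.imread('pics/w1.png'); cv2.imwrite('pics/w1c.png',cv2.resize(im[25:195,170:370],(800,680)[0:2],interpolation=2)[0:600])
E
```

```text
base z 0.012926799154206936
base ((614.7007446289062, -13.330215454101562), (100.2347640991211, 125.4037094116211), 88.67205047607422)
table z 0.0009432579758375034
(0.054, 0.08) [218. 108.] 827 mean [ 0.589  -0.0123  0.0559] circ [588.9 -12.5] 11.0 z [0.0548 0.0559 0.0571]
(0.0475, 0.054) [263.  69.] 1264 mean [0.6196 0.0124 0.0495] circ [617.   8.] 26.8 z [0.0477 0.0492 0.0517]
(0.0475, 0.054) [102.  69.] 2881 mean [0.5111 0.0132 0.0491] circ [514.8   7.1] 66.3 z [0.0477 0.0491 0.0508]
(0.0475, 0.054) [265. 145.] 1199 mean [ 0.6185 -0.0376  0.0494] circ [616.8 -31. ] 26.7 z [0.0477 0.0491 0.0517]
(0.0475, 0.054) [115. 141.] 2441 mean [ 0.5121 -0.0346  0.0491] circ [514.3 -29.4] 66.4 z [0.0477 0.049  0.0507]
(0.036, 0.045) [172.  70.] 26 mean [0.5566 0.0121 0.044 ] circ [556.6  11.7] 7.4 z [0.0424 0.0442 0.0449]
(0.036, 0.045) [262. 109.] 364 mean [ 0.6165 -0.0134  0.0415] circ [616.3 -13.4] 11.4 z [0.039  0.0416 0.0437]
(0.036, 0.045) [319. 110.] 352 mean [ 0.6565 -0.0139  0.0417] circ [656.5 -14.2] 11.4 z [0.0393 0.0418 0.0439]
(0.036, 0.045) [237. 111.] 26 mean [ 0.5988 -0.0144  
[... 362 characters left out ...]
  2.380e-02  5.220e-02]
 [ 5.092e-01  9.800e-03  2.290e-02  5.200e-02]
 [ 5.335e-01  9.800e-03  2.260e-02  5.180e-02]
 [ 5.578e-01  6.500e-03  8.500e-03  4.580e-02]
 [ 5.821e-01  2.000e-04  4.600e-03  4.380e-02]
 [ 6.064e-01 -1.000e-04  1.210e-02  4.830e-02]]
sleeve [ 0.448  -0.0494  0.03  ] [ 0.6415 -0.0241  0.0522]Traceback (most recent call last):
  File "press.py", line 27, in <module>
    S=Q[(Q[:,0]>=a)&(Q[:,0]<b)]; cs.append([(a+b)/2,S[:,1].min(),S[:,1].max(),S[:,2].max()])
                                                    ~~~~~~~~~~^^
    return umr_minimum(a, axis, None, out, keepdims, initial, where)
ValueError: zero-size array to reduction operation minimum which has no identity
```

View pics/w1c.png

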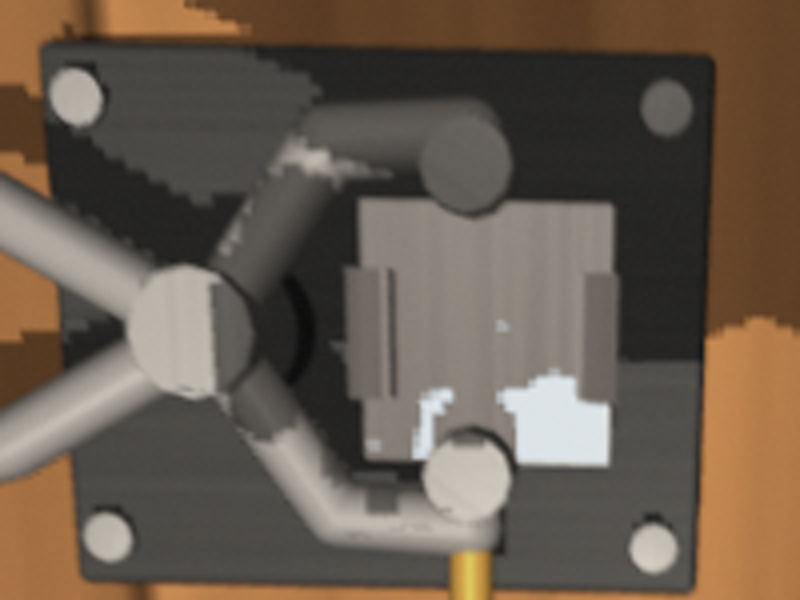

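```bash
cat >> h.py <<'E'
def ray_plane(u,v,c,z):
    K=np.array(c['intrinsics']);p=cv2.undistortPoints(np.array([[[u,v]]],float),K,np.array(c['D'])).ravel()
    R=np.array(c['R']);t=np.array(c['t']).ravel(); o=-R.T@t; dd=R.T@np.array([p[0],p[1],1]); return o+dd*(z-o[2])/dd[2]
E
python3 - <<'E'
from h import *
f=np.load('pics/w1.npz'); c=dict(intrinsics=f['K'],D=f['D'],R=f['R'],t=f['t'])
a=ray_plane(286.75,66.25,c,.051);b=ray_plane(286.75,144.5,c,.051);print(a,b,a-b)
for n,u,v in [('+y edge',287.5,78.7),('-y edge',288,131.5),]: print(n,ray_plane(u,v,c,.051))
# buckle
W=cloud(f['d'],c);im=f['im']
m=np.zeros((480,640),bool);m[325:395,70:145]=1
hsv=cv2.cvtColor(im,cv2.COLOR_BGR2HSV)
for lo,hi in [(.055,.07),(.02,.03)]:
    mm=m&(W[...,2]>lo)&(W[...,2]<hi)&(hsv[...,1]<90); P=W[mm]; r=cv2.minAreaRect(P[:,:2].astype(np.float32)*1000); print(lo,len(P),r,P.mean(0))
E
```

```text
[0.6353871  0.01392746 0.051     ] [ 0.63406024 -0.03693158  0.051     ] [0.00132685 0.05085904 0.        ]
+y edge [0.63568837 0.00619924 0.051     ]
-y edge [ 0.63515989 -0.02808748  0.051     ]
0.055 485 ((466.49029541015625, -232.7329864501953), (9.85053539276123, 30.385587692260742), 84.55113983154297) [ 0.46739864 -0.23132709  0.06078027]
0.02 483 ((469.4223327636719, -227.78952026367188), (20.97076988220215, 33.9588508605957), 57.06553268432617) [ 0.46870102 -0.22757711  0.02495149]
```

Call:
{"fn": "step_arm", "kwargs": {
  "commands": [
    [0,0,0,-0.8,0.12,-0.87,0.6],
    [0,0,0,-0.8,0.12,-0.87,0.6],
    [0,0,0,-0.8,0.12,-0.87,0.6],
    [0,0,0,-0.8,0.12,-0.87,0.6],
    [0,0,0,-0.8,0.12,-0.87,0.6],
    [0,0,0,-0.8,0.12,-0.87,0.6],
    [0,0,0,-0.8,0.12,-0.87,0.6],
    [0,0,0,-0.8,0.12,-0.87,0.6],
    [0,0.9,0,0,0,0,0.6],
    [0,0,0,0,0,0,0.6]
  ]
}}

```text
time_s: 5.55
eef_pos: [0.4666, -0.297, 0.176]
eef_rot: [-0.706, 0.706, -0.034, 0.034]
wrist_force: [0.5, -0.4, 0.7]
opening: 0.598
```

```bash
python3 - <<'E'
from h import *
o=ctrl.get_obs(); print(o['eef_pos'],o['opening'])
im,d,c=snap('wrist','w2.png')
s=ctrl.silhouettes('buckle','wrist'); print([(round(r['p'],2),np.argwhere(r['pixels']).mean(0).round()) for r in s])
W=cloud(d,c)
hsv=cv2.cvtColor(im,cv2.COLOR_BGR2HSV)
m=(W[...,2]>.008)&(hsv[...,1]<90)&(abs(W[...,0]-.467)<.04)&(abs(W[...,1]+.235)<.035)
for lo,hi in [(.056,.07),(.02,.03)]:
    P=W[m&(W[...,2]>lo)&(W[...,2]<hi)]; r=cv2.minAreaRect(P[:,:2].astype(np.float32)*1000); print(lo,len(P),r,P.mean(0))
E
```

```text
[ 0.46663216 -0.29704239  0.17601857] 0.5977417709840652
[(0.96, array([215., 339.])), (0.9, array([ 17., 355.])), (0.81, array([187., 207.])), (0.77, array([105., 446.])), (0.64, array([128., 312.])), (0.29, array([308., 170.]))]
0.056 758 ((466.9100036621094, -235.33033752441406), (9.62110710144043, 29.360532760620117), 82.64290618896484) [ 0.46687193 -0.23488409  0.06143985]
0.02 531 ((466.8927001953125, -234.48504638671875), (20.90923500061035, 29.767744064331055), 82.46544647216797) [ 0.46744316 -0.22961562  0.0242069 ]
```

View pics/w2.png

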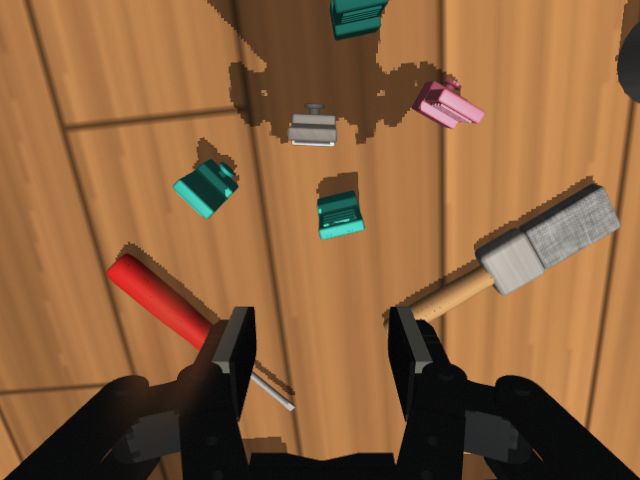

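Call:
{"fn": "step_arm", "kwargs": {
  "commands": [
    [0,0.32,0,0,0,0,0.6],
    [0,0,0,-0.13,0.4,1,0.6],
    [0,0,0,-0.13,0.4,1.0,0.6],
    [0,0,0,0,0.8,0.06,0.6],
    [0,0,0,0,0.8,0,0.6],
    [0,0,0,0,0,0,0.6]
  ]
}}

```text
time_s: 6.25
eef_pos: [0.4658, -0.2315, 0.1008]
eef_rot: [0.707, -0.705, 0.045, -0.042]
wrist_force: [-0.7, 0.1, -0.8]
opening: 0.6
```

```bash
python3 - <<'E'
from h import *
o=ctrl.get_obs(); print(o['eef_pos'],o['opening']);q=o['eef_rot']; R=Rn.from_quat([*q[1:],q[0]]).as_matrix(); print(np.round(R,3))
im,d,c=snap('wrist','w3.png')
W=cloud(d,c)
hsv=cv2.cvtColor(im,cv2.COLOR_BGR2HSV)
m=(W[...,2]>.008)&(hsv[...,1]<90)&(abs(W[...,0]-.467)<.02)&(abs(W[...,1]+.235)<.02)
for lo,hi in [(.056,.07),(.02,.03)]:
    P=W[m&(W[...,2]>lo)&(W[...,2]<hi)]; r=cv2.minAreaRect(P[:,:2].astype(np.float32)*1000); print(lo,len(P),r,P.mean(0))
E
```

```text
[ 0.4658397  -0.2315104   0.10075067] 0.6004483254564754
[[ 0.992 -0.004  0.123]
 [-0.123  0.004  0.992]
 [-0.005 -1.     0.003]]
0.056 1247 ((467.83221435546875, -237.14279174804688), (10.94048023223877, 29.343097686767578), 82.62539672851562) [ 0.46806116 -0.23513345  0.06255057]
0.02 913 ((469.1653747558594, -225.9290771484375), (14.629867553710938, 29.904848098754883), 82.77288818359375) [ 0.46870881 -0.22875785  0.02543188]
```

View pics/w3.png

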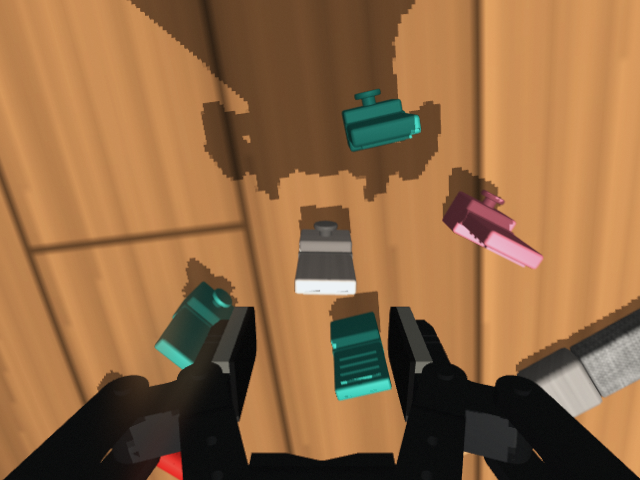

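Call:
{"fn": "step_arm", "kwargs": {
  "commands": [
    [0,0,0,0.07,0.6,-0.14,0.6],
    [0,0,0,0,0.7,0,0.6],
    [0,0,0,0,0.7,0,0.6],
    [0,0,0,0,0.36,0,0.6],
    [0,0,0,0,0,0,0.6]
  ]
}}

```text
time_s: 6.8
eef_pos: [0.4686, -0.2384, 0.0323]
eef_rot: [0.706, -0.705, 0.045, -0.044]
wrist_force: [-0.2, 1.4, 0.6]
opening: 0.602
```

Call:
{"fn": "step_arm", "kwargs": {
  "commands": [
    [0,0,0,0,0,0,0.45],
    [0,0,0,0,0,0,0.36],
    [0,0,0,0,0,0,0.2],
    [0,0,0,0,0,0,0.2],
    [0,0,0,0,0,0,0.2],
    [0,0,0,0,0,0,0.2]
  ]
}}

```text
time_s: 7.4
eef_pos: [0.4695, -0.2394, 0.0341]
eef_rot: [-0.705, 0.706, -0.044, 0.045]
wrist_force: [-1.8, 1.1, 7.8]
opening: 0.338
```

```bash
python3 - <<'E'
from h import *
o=ctrl.get_obs(); print(o['eef_pos'],o['opening'],o['wrist_force'])
im,d,c=snap('wrist','w4.png')
E
```

```text
[ 0.46949329 -0.23943635  0.03411121] 0.3375237901840369 [-1.76695965  1.06063868  7.75267886]
```

View pics/w4.png

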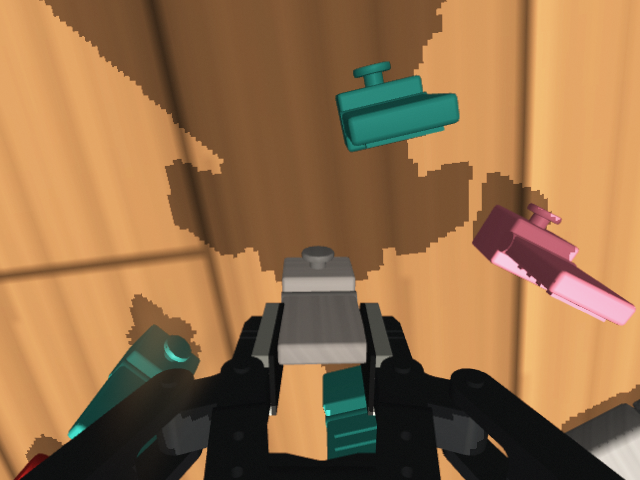

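Call:
{"fn": "step_arm", "kwargs": {
  "commands": [
    [0,0,0,0,-0.5,0,0.2],
    [0,0,0,0,-0.9,0,0.2],
    [0,0,0,0,-0.9,0,0.2],
    [0,0,0,0,-0.9,0,0.2],
    [0,-0.95,0,0,-0.8,0,0.2],
    [0,0,0,0.6,0,0.8,0.2],
    [0,0,0,0.6,0,0.8,0.2],
    [0,0,0,0.6,0,0.8,0.2],
    [0,0,0,0.6,0,0.8,0.2],
    [0,0,0,0.6,0,0.8,0.2]
  ]
}}

```text
time_s: 8.45
eef_pos: [0.5628, -0.1202, 0.1531]
eef_rot: [-0.707, 0.707, -0.009, 0.01]
wrist_force: [0.7, 0.1, -0.4]
opening: 0.34
```

Call:
{"fn": "step_arm", "kwargs": {
  "commands": [
    [0,0,0,0.6,0,0.8,0.2],
    [0,0,0,0.6,0,0.8,0.2],
    [0,0,0,0.6,0,0.8,0.2],
    [0,0,0,0.6,0,0.8,0.2],
    [0,0,0,0,0,0.4,0.2],
    [0,0,0,0,0,0,0.2],
    [0,0,0,0,0,0,0.2]
  ]
}}

```text
time_s: 9.15
eef_pos: [0.6363, -0.0156, 0.1526]
eef_rot: [-0.707, 0.707, -0.01, 0.009]
wrist_force: [-0.6, 0.2, -1.9]
opening: 0.339
```

```bash
python3 - <<'E'
from h import *
o=ctrl.get_obs(); print(o['eef_pos'],o['opening'],o['wrist_force']);q=o['eef_rot']; R=Rn.from_quat([*q[1:],q[0]]).as_matrix(); print(np.round(R,4))
im,d,c=snap('wrist','w5.png')
E
```

```text
[ 0.63630634 -0.01557559  0.1525856 ] 0.33944250179362945 [-0.56135006  0.23982273 -1.86525798]
[[ 9.996e-01 -6.000e-04  2.680e-02]
 [-2.680e-02 -4.000e-04  9.996e-01]
 [-6.000e-04 -1.000e+00 -4.000e-04]]
```

View pics/w5.png

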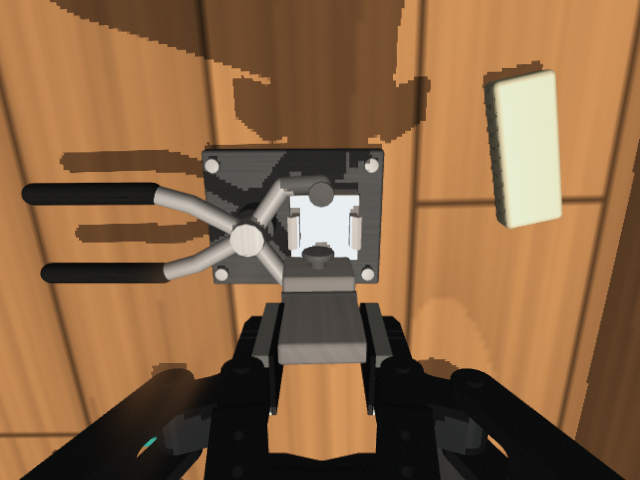

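```bash
python3 - <<'E'
from h import *
f=np.load('pics/w5.npz'); c=dict(intrinsics=f['K'],D=f['D'],R=f['R'],t=f['t'])
W=cloud(f['d'],c); im=f['im']; ok=np.isfinite(W[...,2])
def box(u0,u1,v0,v1):
    m=np.zeros((480,640),bool); m[v0:v1,u0:u1]=1; return m&ok
m=box(195,400,140,300)
P=W[m&(W[...,2]>.008)&(W[...,2]<.018)]; print('base',cv2.minAreaRect(P[:,:2].astype(np.float32)*1000))
P=W[box(220,275,215,270)&(W[...,2]>.054)&(W[...,2]<.062)]; print('pivot',P.mean(0),cv2.minEnclosingCircle(P[:,:2].astype(np.float32)*1000))
for a,b in [(283,306),(343,366)]:
    P=W[box(a,b,205,262)&(W[...,2]>.036)&(W[...,2]<.046)]; print('lip',P.mean(0),P.min(0),P.max(0))
# buckle held: bins in z within cols
m=box(275,372,240,372)&(W[...,2]>.07)
P=W[m&(abs(W[...,0]-.6365)<.018)]
for lo in np.arange(.115,.20,.005):
    Q=P[(P[:,2]>=lo)&(P[:,2]<lo+.005)]
    if len(Q)>10: print(round(lo,3),len(Q),np.round(np.percentile(Q,[2,98],axis=0),4).tolist(), np.round(Q.mean(0),4))
Q=P[P[:,2]>.175]; print(cv2.minAreaRect(Q[:,:2].astype(np.float32)*1000))
E
```

```text
base ((616.1077880859375, -15.503833770751953), (99.91890716552734, 125.3040542602539), 88.59233856201172)
pivot [ 0.58981773 -0.0147825   0.05524726] ((589.6985473632812, -14.995855331420898), 11.073573112487793)
lip [ 0.61765419 -0.01522696  0.04083783] [ 0.61381957 -0.02720129  0.03600041] [ 0.62122409 -0.00453344  0.04417161]
lip [ 0.6575582  -0.01631569  0.040831  ] [ 0.65396434 -0.02793983  0.03611532] [ 0.66165243 -0.0054109   0.0444245 ]
0.12 134 [[0.62, -0.0025, 0.1203], [0.6486, -0.0009, 0.125]] [ 0.6353 -0.0017  0.123 ]
0.125 306 [[0.6204, -0.0026, 0.1252], [0.6488, 0.0057, 0.1298]] [6.348e-01 2.000e-04 1.278e-01]
0.13 503 [[0.6211, -0.0024, 0.1301], [0.6484, 0.0057, 0.1349]] [0.6348 0.0008 0.1329]
0.135 543 [[0.6211, -0.0025, 0.1351], [0.6489, 0.0055, 0.1397]] [6.349e-01 6.000e-04 1.372e-01]
0.14 1386 [[0.621, -0.0084, 0.1403], [0.6494, -0.0013, 0.1447]] [ 0.6354 -0.0047  0.1428]
0.145 486 [[0.6206, -0.0091, 0.1451], [0.6498, -0.007, 0.1498]] [ 0.6347 -0.0081  0.1473]
0.15 479 [[0.6222, -0.0092, 0.1501], [0.65, -0.0074, 0.1549]] [ 0.6361 -0.0082  0.1525]
0.155 579 [[0.6202, -0.0092, 0.1551], [0.6534, -0.0054, 0.1599]] [ 0.6368 -0.008   0.1577]
0.16 665 [[0.6204, -0.0092, 0.1601], [0.6536, -0.0052, 0.1649]] [ 0.637  -0.0079  0.1626]
0.165 730 [[0.6209, -0.0159, 0.1651], [0.6533, -0.0053, 0.1699]] [ 0.6369 -0.0082  0.1676]
0.17 770 [[0.6215, -0.0229, 0.1701], [0.6529, -0.0055, 0.1749]] [ 0.6372 -0.0085  0.1725]
0.175 1026 [[0.6218, -0.0184, 0.1752], [0.6521, -0.0054, 0.18]] [ 0.6384 -0.0089  0.178 ]
0.18 1809 [[0.622, -0.0153, 0.1801], [0.6511, -0.0059, 0.1839]] [ 0.6357 -0.0111  0.1811]
0.185 97 [[0.6219, -0.0144, 0.1852], [0.6518, -0.0054, 0.1899]] [ 0.6437 -0.0091  0.1871]
0.19 33 [[0.6509, -0.0116, 0.1901], [0.6514, -0.0057, 0.1918]] [ 0.6512 -0.0084  0.1907]
((636.9608764648438, -13.13358211517334), (16.672290802001953, 31.834095001220703), 88.9395751953125)
```

```bash
python3 - <<'E'
from h import *
for n in ['w1','w2','w3','w5']:
    f=np.load(f'pics/{n}.npz'); c=dict(intrinsics=f['K'],D=f['D'],R=f['R'],t=f['t'])
    W=cloud(f['d'],c); m=np.isfinite(W[...,2])&(abs(W[...,2])<.006); m[300:]=0
    P=W[m]; A=np.c_[P[:,0]-P[:,0].mean(),P[:,1]-P[:,1].mean(),np.ones(len(P))]
    s=np.linalg.lstsq(A,P[:,2],rcond=None)[0]; cam=-np.array(c['R']).T@np.array(c['t']).ravel(); print(n,s,'cam',cam.round(4),'ctr',P.mean(0).round(4))
E
```

```text
w1 [-0.00120201  0.00099043  0.00082196] cam [ 0.6595 -0.0067  0.3452] ctr [ 0.6656 -0.0599  0.0008]
w2 [-6.64349514e-04  3.52296962e-05  1.01972134e-04] cam [ 0.4747 -0.2142  0.3187] ctr [ 4.608e-01 -2.504e-01  1.000e-04]
w3 [ 0.00107774 -0.00152124  0.00172947] cam [ 0.4775 -0.1509  0.2453] ctr [ 0.4691 -0.1786  0.0017]
w5 [-0.00064506  0.00021894  0.00013378] cam [0.6388 0.0666 0.2953] ctr [6.366e-01 3.920e-02 1.000e-04]
```

```bash
python3 - <<'E'
from h import *
f=np.load('pics/w5.npz'); c=dict(intrinsics=f['K'],D=f['D'],R=f['R'],t=f['t'])
im=f['im']
cv2.imwrite('pics/w5c.png',cv2.resize(im[165:315,220:400],(720,600),interpolation=2))
print(ray_plane(320,194,c,.05),ray_plane(321,206,c,.05))
for n in ['scene','side']:
    im,d,c=snap(n,n+'5.png')
    W=cloud(d,c); m=(abs(W[...,0]-.636)<.02)&(abs(W[...,1]+.013)<.02)&(W[...,2]>.11)&(W[...,2]<.15)
    P=W[m]; print(n,len(P),P.min(0),P.max(0))
A=cv2.imread('pics/scene5.png')[210:310,260:400]; B=cv2.imread('pics/side5.png')[180:300,280:420]
cv2.imwrite('pics/ss5.png',np.hstack([cv2.resize(A,(400,286),interpolation=2),cv2.resize(B,(334,286),interpolation=2)]))
E
```

```text
[0.63594473 0.01173035 0.05      ] [0.63634996 0.0042398  0.05      ]
scene 193 [ 0.620574   -0.02411661  0.1171771 ] [ 0.65135896 -0.00096135  0.14964319]
side 225 [ 0.61794915 -0.02617386  0.11997076] [ 0.65020449 -0.00353635  0.14973367]
```

View pics/w5c.png

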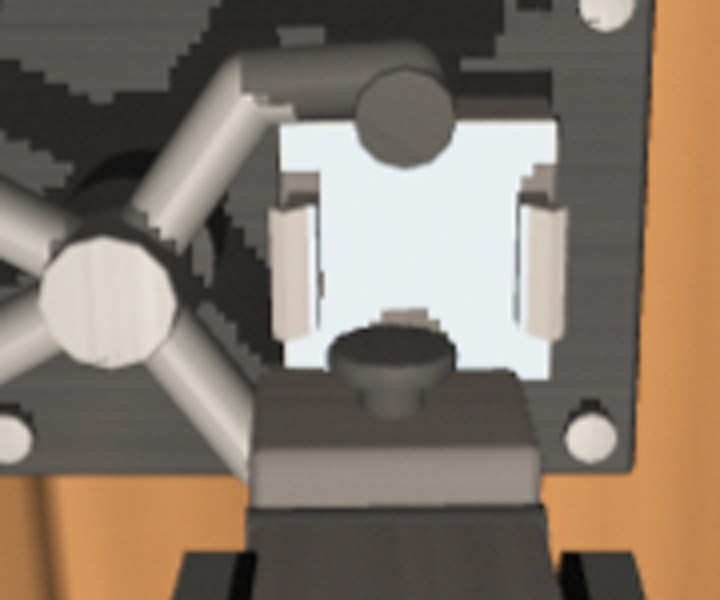

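View pics/ss5.png

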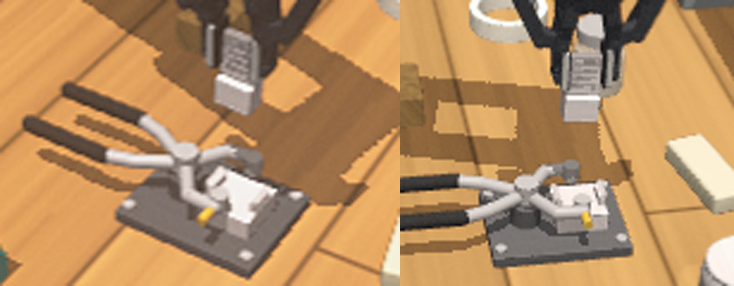

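Call:
{"fn": "step_arm", "kwargs": {
  "commands": [
    [0,0,0,0.08,0.5,-0.15,0.2],
    [0,0,0,0,0.7,0,0.2],
    [0,0,0,0,0.6,0,0.2],
    [0,0,0,0,0.3,0,0.2],
    [0,0,0,0,0,0,0.2],
    [0,0,0,0,0,0,0.2]
  ]
}}

```text
time_s: 9.9
eef_pos: [0.6394, -0.0203, 0.0898]
eef_rot: [-0.707, 0.707, -0.01, 0.01]
wrist_force: [0.2, 0.3, 0.2]
opening: 0.339
```

```bash
cat > look.py <<'E'
import sys
from h import *
n=sys.argv[1]
o=ctrl.get_obs(); print('tcp',np.round(o['eef_pos'],4),'open',round(o['opening'],4),'F',np.round(o['wrist_force'],2))
im,d,c=snap('wrist',n+'.png'); W=cloud(d,c)
x0,y0=o['eef_pos'][:2]
# foot front-face and lever in tool yaw frame ; report by z bins
m=np.isfinite(W[...,2]); m[:200]=0; m[400:]=0
z0=o['eef_pos'][2]
P=W[m&(abs(W[...,0]-x0)<.019)&(abs(W[...,1]-y0-.003)<.025)&(W[...,2]>z0-.04)]
for lo in np.arange(z0-.04,z0+.035,.005):
    Q=P[(P[:,2]>=lo)&(P[:,2]<lo+.005)]
    if len(Q)>10: print(round(lo-z0,3),len(Q),np.round(np.percentile(Q[:,:2],[2,98],axis=0),4).tolist())
cv2.imwrite('pics/'+n+'c.png',cv2.resize(im[160:400,180:480],(750,600),interpolation=2))
E
python3 look.py w6
```

```text
tcp [ 0.6394 -0.0203  0.0898] open 0.339 F [0.24 0.3  0.19]
-0.04 135 [[0.6314, 0.0044], [0.6427, 0.0077]]
-0.035 37 [[0.6236, -0.0066], [0.6522, -0.0055]]
-0.03 197 [[0.6236, -0.0068], [0.6523, 0.0012]]
-0.025 356 [[0.6243, -0.0066], [0.6522, 0.0015]]
-0.02 607 [[0.6249, -0.0066], [0.6521, 0.0015]]
-0.015 546 [[0.6247, -0.0113], [0.6532, 0.0009]]
-0.01 1364 [[0.6244, -0.0129], [0.653, -0.0056]]
-0.005 446 [[0.6247, -0.0132], [0.653, -0.0116]]
-0.0 492 [[0.6249, -0.0134], [0.6545, -0.0104]]
0.005 677 [[0.6213, -0.0134], [0.6575, -0.0093]]
0.01 768 [[0.6211, -0.0133], [0.6576, -0.0093]]
0.015 856 [[0.6213, -0.0297], [0.6577, -0.0092]]
0.02 909 [[0.6212, -0.0297], [0.6574, -0.009]]
0.025 2632 [[0.6227, -0.0263], [0.6565, -0.0091]]
0.03 537 [[0.6208, -0.0296], [0.658, -0.0087]]
0.035 1058 [[0.6211, -0.0258], [0.6579, -0.0089]]
```

View pics/w6c.png

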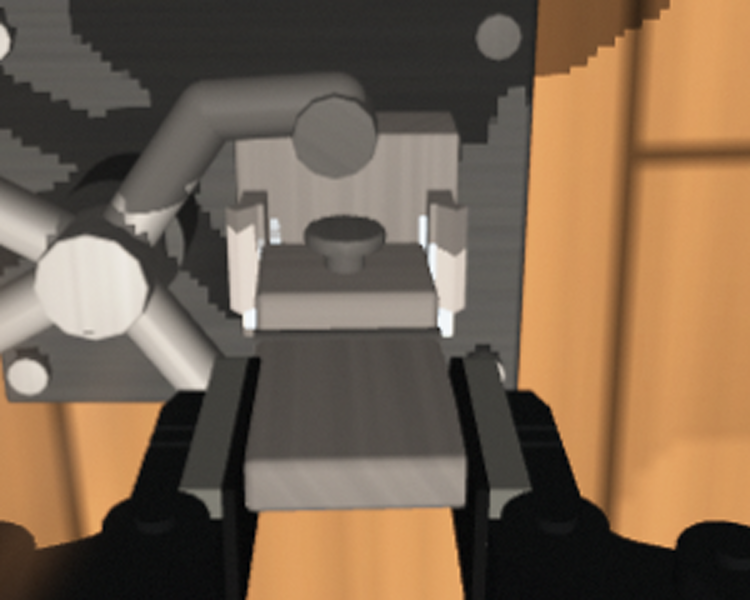

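```bash
python3 - <<'E'
from h import *
f=np.load('pics/w6.npz'); c=dict(intrinsics=f['K'],D=f['D'],R=f['R'],t=f['t'])
W=cloud(f['d'],c); im=f['im']; ok=np.isfinite(W[...,2])
def box(u0,u1,v0,v1):
    m=np.zeros((480,640),bool); m[v0:v1,u0:u1]=1; return m&ok
P=W[box(185,245,240,305)&(W[...,2]>.054)&(W[...,2]<.062)]; print('pivot',P.mean(0),cv2.minEnclosingCircle(P[:,:2].astype(np.float32)*1000))
for a,b in [(268,286),(352,370)]:
    P=W[box(a,b,230,300)&(W[...,2]>.036)&(W[...,2]<.046)]; print('lip',P.mean(0),np.percentile(P,[2,98],axis=0).round(4).tolist())
print('nose',ray_plane(180+335/2.5,160+135/2.5,c,.05))
P=W[box(180,480,160,320)&(W[...,2]>.045)&(W[...,2]<.053)&(W[...,0]>.62)&(W[...,0]<.66)&(W[...,1]>.002)];print(cv2.minEnclosingCircle(P[:,:2].astype(np.float32)*1000),P.mean(0))
E
```

```text
pivot [ 0.59051681 -0.01412266  0.05564268] ((590.2936401367188, -14.509906768798828), 11.12582015991211)
lip [ 0.61792611 -0.01344066  0.04151548] [[0.6145, -0.0258, 0.0374], [0.6217, -0.0041, 0.0439]]
lip [ 0.65854939 -0.01477266  0.04159921] [[0.6553, -0.0267, 0.0377], [0.6618, -0.005, 0.0439]]
nose [0.63726066 0.01221077 0.05      ]
((632.0037841796875, 14.667652130126953), 13.515483856201172) [0.63307749 0.01481039 0.04923748]
```

Call:
{"fn": "step_arm", "kwargs": {
  "commands": [
    [0,0,0,-0.01,0.3,0,0.2],
    [0,0,0,0,0.3,0,0.2],
    [0,0,0,0,0.16,0,0.2],
    [0,0,0,0,0.06,0,0.2],
    [0,0,0,0,0,0,0.2],
    [0,0,0,0,0,0,0.2]
  ]
}}

```text
time_s: 10.55
eef_pos: [0.6389, -0.0198, 0.0651]
eef_rot: [-0.707, 0.707, -0.01, 0.01]
wrist_force: [0.5, 0.4, -0.4]
opening: 0.339
```

```bash
python3 look.py w7
```

```text
tcp [ 0.6389 -0.0198  0.0651] open 0.3388 F [ 0.53  0.37 -0.36]
-0.04 750 [[0.6208, -0.009], [0.6574, 0.0071]]
-0.035 874 [[0.6203, -0.012], [0.6576, 0.0064]]
-0.03 551 [[0.62, -0.0249], [0.657, -0.0042]]
-0.025 515 [[0.6228, -0.0235], [0.6578, 0.0018]]
-0.02 752 [[0.6243, -0.006], [0.6508, 0.0078]]
-0.015 836 [[0.6238, -0.012], [0.6523, 0.0077]]
-0.01 1159 [[0.6235, -0.0126], [0.6518, -0.0053]]
-0.005 436 [[0.6237, -0.0128], [0.6522, -0.0111]]
0.0 524 [[0.6233, -0.0131], [0.6553, -0.0097]]
0.005 681 [[0.6208, -0.0129], [0.6571, -0.0088]]
0.01 784 [[0.6207, -0.0129], [0.657, -0.0088]]
0.015 853 [[0.6206, -0.0297], [0.6571, -0.0089]]
0.02 934 [[0.6208, -0.0284], [0.657, -0.0086]]
0.025 2616 [[0.622, -0.0264], [0.6559, -0.0088]]
0.03 514 [[0.6202, -0.0295], [0.6576, -0.0084]]
0.035 1009 [[0.6207, -0.0253], [0.6572, -0.0087]]
```

View pics/w7c.png

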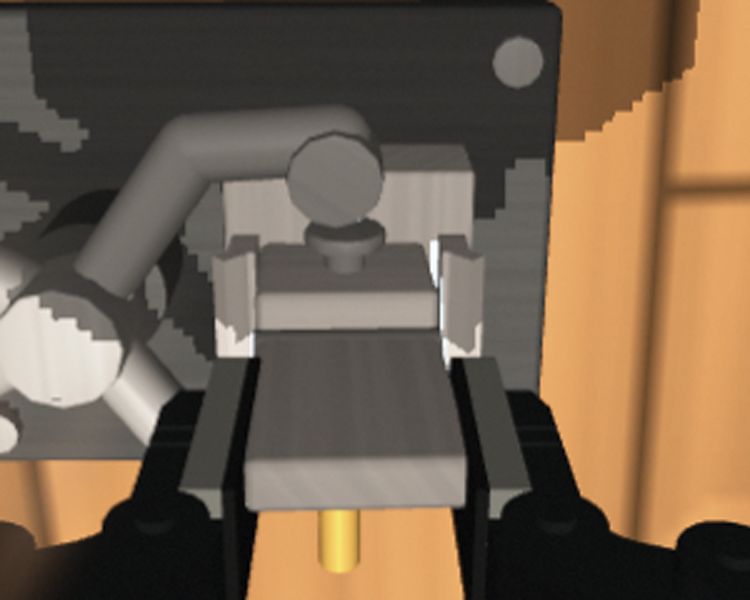

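Call:
{"fn": "step_arm", "kwargs": {
  "commands": [
    [0,0,0,0.01,0.03,0,0.2],
    [0,0,0,0,0.02,0,0.2],
    [0,0,0,0,0,0,0.2]
  ]
}}

```text
time_s: 10.9
eef_pos: [0.6394, -0.0199, 0.0642]
eef_rot: [-0.707, 0.707, -0.009, 0.01]
wrist_force: [-2.1, 0.2, 3.4]
opening: 0.339
```

Call:
{"fn": "step_arm", "kwargs": {
  "commands": [
    [0,0,0,0,0,0,0.4],
    [0,0,0,0,0,0,0.5],
    [0,0,0,0,0,0,0.55],
    [0,0,0,0,0,0,0.55]
  ]
}}

```text
time_s: 11.3
eef_pos: [0.6392, -0.0198, 0.0634]
eef_rot: [0.707, -0.707, 0.01, -0.01]
wrist_force: [-0.5, -0.5, -0.2]
opening: 0.548
```

```bash
python3 look.py w8
```

```text
tcp [ 0.6392 -0.0198  0.0634] open 0.548 F [-0.55 -0.46 -0.23]
-0.04 104 [[0.63, 0.0013], [0.6577, 0.0073]]
-0.035 1612 [[0.6208, -0.0358], [0.6578, 0.0068]]
-0.03 318 [[0.6207, -0.0256], [0.6573, -0.0042]]
-0.025 774 [[0.6204, -0.0264], [0.6579, 0.0016]]
-0.02 623 [[0.6238, -0.0062], [0.6506, 0.0018]]
-0.015 820 [[0.6232, -0.0114], [0.6511, 0.008]]
-0.01 1306 [[0.6228, -0.0125], [0.6514, -0.0055]]
-0.005 440 [[0.6229, -0.013], [0.6513, -0.0112]]
0.0 488 [[0.6228, -0.0128], [0.6512, -0.0112]]
0.005 524 [[0.6231, -0.013], [0.6512, -0.0112]]
0.01 588 [[0.6229, -0.0131], [0.6512, -0.0112]]
0.015 635 [[0.6231, -0.0128], [0.6511, -0.0112]]
0.02 648 [[0.6228, -0.0128], [0.6512, -0.0109]]
0.025 2291 [[0.6229, -0.019], [0.6512, -0.0111]]
```

View pics/w8c.png

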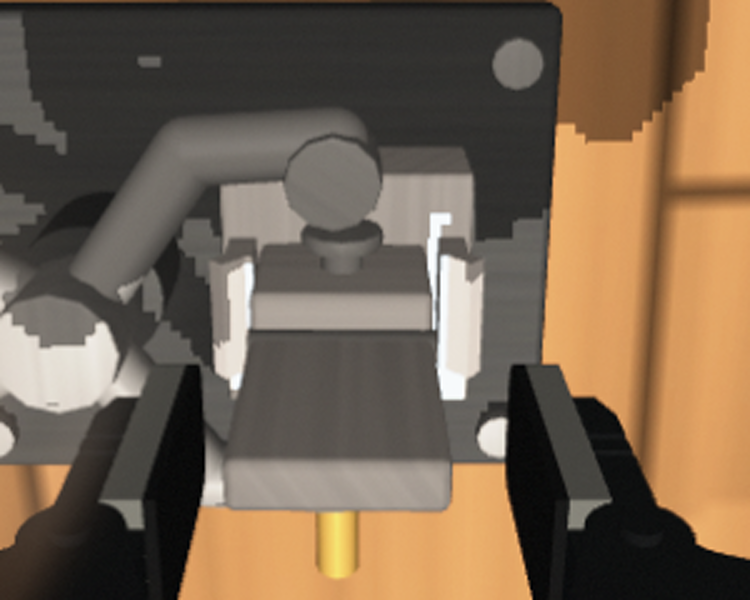

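Call:
{"fn": "step_arm", "kwargs": {
  "commands": [
    [0,0,0,0,-0.3,0,0.6],
    [0,0,0,0,-0.7,0,0.7],
    [0,0,0,0,-0.9,0,0.8],
    [0,0,0,0,-1,-0.6,1],
    [0,0,0,0,-0.8,-0.8,1],
    [0,0,0,0,0,-0.8,1],
    [0,0,0,0,0,0,1]
  ]
}}

```text
time_s: 12.05
eef_pos: [0.6382, -0.0889, 0.1769]
eef_rot: [-0.706, 0.708, -0.009, 0.012]
wrist_force: [-0.2, 0.5, 0.1]
opening: 1.001
```

```bash
python3 - <<'E'
from h import *
o=ctrl.get_obs(); print(o['eef_pos'])
im,d,c=snap('wrist','w9.png'); print(-np.array(c['R']).T@np.array(c['t']).ravel())
cv2.imwrite('pics/w9c.png',cv2.resize(im[0:280,140:500],(771,600),interpolation=2))
E
```

```text
[ 0.63823596 -0.08891507  0.17686505]
[ 0.63994266 -0.00446501  0.31827965]
```

View pics/w9c.png

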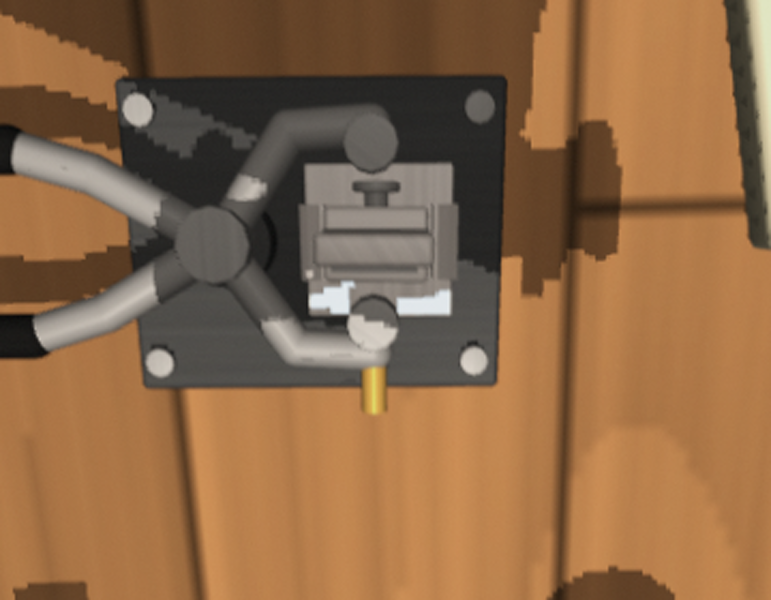

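```bash
python3 - <<'E'
from h import *
f=np.load('pics/w9.npz'); c=dict(intrinsics=f['K'],D=f['D'],R=f['R'],t=f['t'])
W=cloud(f['d'],c); g=cv2.resize(f['im'][40:175,290:340],None,fx=8,fy=8,interpolation=cv2.INTER_CUBIC); cv2.imwrite('pics/w9d.png',cv2.resize(g,(296,800))[:, :] if 0 else cv2.rotate(cv2.resize(g,(280,756)),cv2.ROTATE_90_CLOCKWISE))
a=ray_plane(140+371/2.142,143/2.142,c,.05);b=ray_plane(140+373/2.142,323/2.142,c,.05);print(a,b,np.linalg.norm(a-b)-.016)
# nose-top by depth
ok=np.isfinite(W[...,2])
for nm,yr in [('+',(0.002,.03)),('-',(-.055,-.025))]:
    m=ok&(W[...,2]>.046)&(W[...,2]<.0535)&(W[...,0]>.626)&(W[...,0]<.66)&(W[...,1]>yr[0])&(W[...,1]<yr[1]); m[200:]=0
    P=W[m]; print(nm,len(P),np.percentile(P,[1,99],axis=0).round(4).tolist(),'inner',P[:,1].min() if nm=='+' else P[:,1].max())
# sleeves
im=f['im']
m=ok&(W[...,2]>.04)&(W[...,2]<.056)&(im.max(2)<60)&(W[...,0]<.56); m[200:]=0
P=W[m]; print(len(P),P.min(0),P.max(0))
# buckle
P=W[ok&(abs(W[...,0]-.637)<.02)&(abs(W[...,1]+.016)<.02)&(W[...,2]>.085)]; print('levertop',len(P),cv2.minAreaRect(P[:,:2].astype(np.float32)*1000),np.median(P[:,2]))
P=W[ok&(abs(W[...,0]-.637)<.02)&(abs(W[...,1]+.016)<.02)&(W[...,2]>.052)&(W[...,2]<.058)]; print('foottop',len(P),cv2.minAreaRect(P[:,:2].astype(np.float32)*1000),np.median(P[:,2]))
E
```

```text
[0.63542916 0.01384925 0.05      ] [ 0.63430476 -0.03617876  0.05      ] 0.034040639650154116
+ 674 [[0.6263, 0.0023, 0.0461], [0.6425, 0.0225, 0.0507]] inner 0.0022618921090832096
- 574 [[0.6264, -0.0493, 0.046], [0.6412, -0.03, 0.0503]] inner -0.029467421004710614
5320 [ 0.44812398 -0.04357728  0.04041928] [0.53415306 0.02427999 0.05076501]
levertop 961 ((635.8607177734375, -14.637451171875), (9.029726028442383, 29.42688751220703), 88.4066390991211) 0.09077843530752518
foottop 708 ((635.7080078125, -13.921722412109375), (20.834362030029297, 30.291440963745117), 88.38690948486328) 0.053056466734085025
```

View pics/w9d.png

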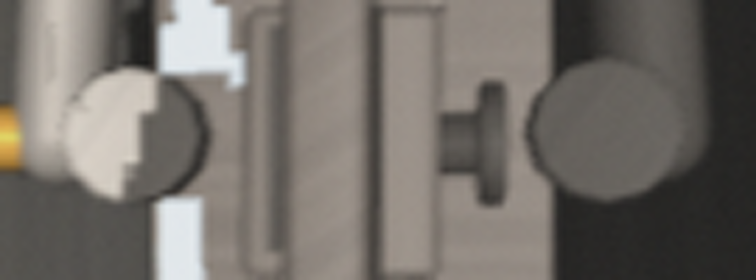

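Call:
{"fn": "step_arm", "kwargs": {
  "commands": [
    [0,1,0,0,0,0,1],
    [0,1,0,0,0,0,1],
    [0,1,0,0,0,0,1],
    [0,1,0,0,0,0,1],
    [0,1,0,0,0,0,1],
    [0,1,0,0,0,0,1],
    [0,1,0,0,0,0,1],
    [0,1,0,0,0,0,1],
    [0,1,0,0,0,0,1],
    [0,1,0,0,0,0,1]
  ]
}}

```text
time_s: 13.1
eef_pos: [0.637, -0.0844, 0.174]
eef_rot: [0.607, -0.607, 0.363, -0.362]
wrist_force: [0.1, -0.6, -0.2]
opening: 0.997
```

Call:
{"fn": "step_arm", "kwargs": {
  "commands": [
    [0,1,0,0,0,0,1],
    [0,1,0,0,0,0,1],
    [0,1,0,0,0,0,1],
    [0,1,0,0,0,0,1],
    [0,1,0,0,0,0,1],
    [0,0,0,-0.5,0.1,-1,1],
    [0,0,0,-0.5,0.4,-1,1],
    [0,0,0,-0.5,0.4,-1,1],
    [0,0,0,-0.5,0.4,-1,1],
    [0,0,0,-0.46,0.4,-0.88,1]
  ]
}}

```text
time_s: 14.1
eef_pos: [0.491, -0.0062, 0.1227]
eef_rot: [0.493, -0.493, 0.507, -0.506]
wrist_force: [0.5, -0.8, -0.0]
opening: 1.004
```

Call:
{"fn": "step_arm", "kwargs": {
  "commands": [
    [0,0,0,0,0,0,1],
    [0,0,0,0,0,0,1]
  ]
}}

```text
time_s: 14.3
eef_pos: [0.4927, -0.007, 0.1235]
eef_rot: [0.493, -0.493, 0.507, -0.506]
wrist_force: [-0.2, -0.0, -0.1]
opening: 1.0
```

```bash
cat > sl.py <<'E'
import sys
from h import *
n=sys.argv[1]
o=ctrl.get_obs(); e=np.array(o['eef_pos']); q=o['eef_rot']; R=Rn.from_quat([*q[1:],q[0]]).as_matrix()
print('t',o['time_s'],'tcp',e.round(4),'open',round(o['opening'],4),'F',np.round(o['wrist_force'],2)); 
im,d,c=snap('wrist',n+'.png'); W=cloud(d,c)
T=(W-e)@R   # tool frame
# correct camera jitter with nominal camera offset
Rc=np.array(c['R']); pc=-Rc.T@np.array(c['t']).ravel(); off=R.T@(pc-e); T=T-(off-np.array([-.0006,-.1426,.083]))
print('tool x axis',R[:,0].round(4),'z',R[:,2].round(4),'camoff',off.round(4))
np.savez('pics/T.npz',T=T,W=W,im=im)
E
python3 sl.py g1
```

```text
t 14.3 tcp [ 0.4927 -0.007   0.1235] open 0.9996 F [-0.17 -0.04 -0.15]
tool x axis [-2.590e-02 -9.997e-01 -3.000e-04] z [ 9.997e-01 -2.590e-02 -4.000e-04] camoff [ 0.0013 -0.1434  0.0844]
```

View pics/g1.png

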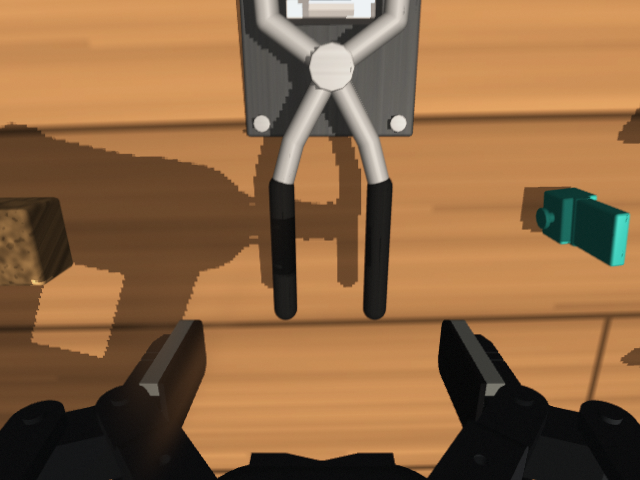

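```bash
cat >> sl.py <<'E'
m=np.isfinite(W[...,2])&(W[...,2]>.034)&(W[...,2]<.06)&(im.max(2)<70)
m[330:]=0; m[:120]=0; m[:,:215]=0; m[:,430:]=0
for z in np.arange(-.045,.06,.01):
    mm=m&(abs(T[...,2]-z)<.005); P=T[mm][:,0]
    a=P[P<np.median(P)] if len(P) else P
    if len(P)>30:
        L,Rr=P[P<P.mean()],P[P>P.mean()]
        print('z',round(z,3),'L',np.round(np.percentile(L,[1,99]),4),'R',np.round(np.percentile(Rr,[1,99]),4),'over',round(np.percentile(Rr,99)-np.percentile(L,1),4),'mid',round((np.percentile(Rr,99)+np.percentile(L,1))/2,4))
P=T[m]; print('z range',P[:,2].min(),P[:,2].max(),'top y',np.percentile(P[:,1],2))
E
python3 - <<'E'
import re
s=open('sl.py').read().split("m=np.isfinite")[1]
exec("from h import *\nf=np.load('pics/T.npz');T=f['T'];W=f['W'];im=f['im']\nm=np.isfinite"+s)
cap=np.isfinite(W[...,2])&(W[...,2]>.053)&(W[...,2]<.06); cap[120:]=0; P=T[cap]; print('pivot',P.mean(0),cv2.minEnclosingCircle(P[:,[0,2]].astype(np.float32)))
E
```

```text
z -0.045 L [-0.0265 -0.0179] R [0.0263 0.035 ] over 0.0614 mid 0.0042
z -0.035 L [-0.0286 -0.016 ] R [0.0248 0.0376] over 0.0661 mid 0.0045
z -0.025 L [-0.0288 -0.0163] R [0.0245 0.0376] over 0.0663 mid 0.0044
z -0.015 L [-0.0294 -0.0162] R [0.0244 0.0375] over 0.0668 mid 0.0041
z -0.005 L [-0.0292 -0.0161] R [0.0243 0.0374] over 0.0666 mid 0.0041
z 0.005 L [-0.0295 -0.0163] R [0.0245 0.0374] over 0.0668 mid 0.004
z 0.015 L [-0.0295 -0.0162] R [0.0243 0.0374] over 0.0669 mid 0.0039
z 0.025 L [-0.0296 -0.0164] R [0.0244 0.0374] over 0.067 mid 0.0039
z 0.035 L [-0.0293 -0.0163] R [0.0243 0.0374] over 0.0668 mid 0.004
z 0.045 L [-0.0287 -0.022 ] R [0.026  0.0366] over 0.0654 mid 0.0039
z range -0.04235446714446894 0.07268056207213285 top y 0.07366793092636272
pivot [0.00364218 0.0685149  0.09720538] ((0.0036328951828181744, 0.09712811559438705), 0.01108371652662754)
```

Call:
{"fn": "step_arm", "kwargs": {
  "commands": [
    [0,0,0,0.13,0.3,0.07,1],
    [0,0,0,0,0.8,0,1],
    [0,0,0,0,0.8,0,1],
    [0,0,0,0,0.8,0,1],
    [0,0,0,0,0.6,0,1],
    [0,0,0,0,0.2,0,1],
    [0,0,0,0,0,0,1]
  ]
}}

```text
time_s: 15.05
eef_pos: [0.495, -0.0123, 0.0176]
eef_rot: [0.493, -0.493, 0.507, -0.506]
wrist_force: [-0.4, 0.1, 0.3]
opening: 1.001
```

```bash
python3 sl.py g2
```

```text
t 15.05 tcp [ 0.495  -0.0123  0.0176] open 1.0008 F [-0.44  0.06  0.33]
tool x axis [-2.790e-02 -9.996e-01 -4.000e-04] z [ 0.9996 -0.0279 -0.0017] camoff [ 0.0007 -0.1437  0.0838]
z 0.015 L [-0.0342 -0.0213] R [0.0187 0.0319] over 0.066 mid -0.0011
z 0.025 L [-0.0331 -0.0214] R [0.0187 0.0319] over 0.065 mid -0.0006
z 0.035 L [-0.0323 -0.0215] R [0.0187 0.0319] over 0.0642 mid -0.0002
z range 0.011469257478968887 0.07751420519453996 top y -0.03212682950379478
```

View pics/g2.png

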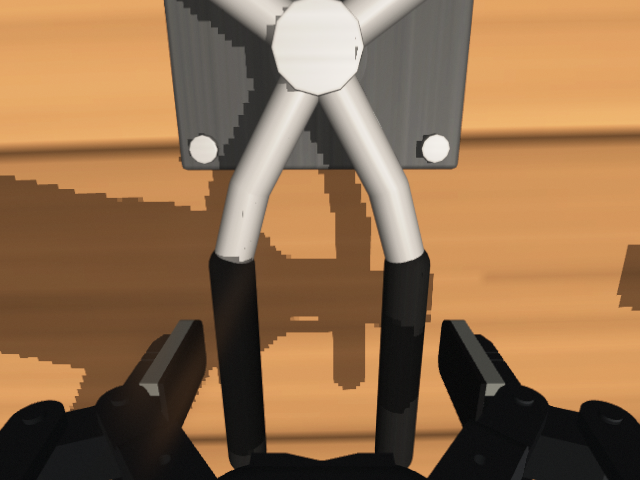

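Call:
{"fn": "step_arm", "kwargs": {
  "commands": [
    [0,0,0,0,0,0,0.85],
    [0,0,0,0,0,0,0.82],
    [0,0,0,0,0,0,0.82]
  ]
}}

```text
time_s: 15.4
eef_pos: [0.4958, -0.0122, 0.0194]
eef_rot: [-0.493, 0.493, -0.506, 0.507]
wrist_force: [0.5, -0.1, 0.0]
opening: 0.823
```

Call:
{"fn": "step_arm", "kwargs": {
  "commands": [
    [0,0,0,0,0,0,0.78],
    [0,0,0,0,0,0,0.78]
  ]
}}

```text
time_s: 15.6
eef_pos: [0.4956, -0.012, 0.0191]
eef_rot: [-0.493, 0.493, -0.506, 0.507]
wrist_force: [0.8, 0.5, 2.3]
opening: 0.78
```

Call:
{"fn": "step_arm", "kwargs": {
  "commands": [
    [0,0,0,0,0,0,0.74],
    [0,0,0,0,0,0,0.74]
  ]
}}

```text
time_s: 15.8
eef_pos: [0.4953, -0.012, 0.0188]
eef_rot: [-0.493, 0.493, -0.507, 0.507]
wrist_force: [0.7, 0.4, 1.3]
opening: 0.74
```

```bash
python3 sl.py g3
```

```text
t 15.8 tcp [ 0.4953 -0.012   0.0188] open 0.7401 F [0.68 0.36 1.27]
tool x axis [-2.730e-02 -9.996e-01  1.000e-04] z [ 9.996e-01 -2.730e-02  5.000e-04] camoff [ 0.0007 -0.1426  0.0834]
z 0.015 L [-0.0336 -0.0186] R [0.0173 0.0347] over 0.0683 mid 0.0005
z 0.025 L [-0.0318 -0.0189] R [0.0174 0.0306] over 0.0624 mid -0.0006
z 0.035 L [-0.0321 -0.0194] R [0.0177 0.0306] over 0.0627 mid -0.0008
z range 0.01017652304081632 0.0772865453791025 top y -0.030956058800769872
```

View pics/g3.png

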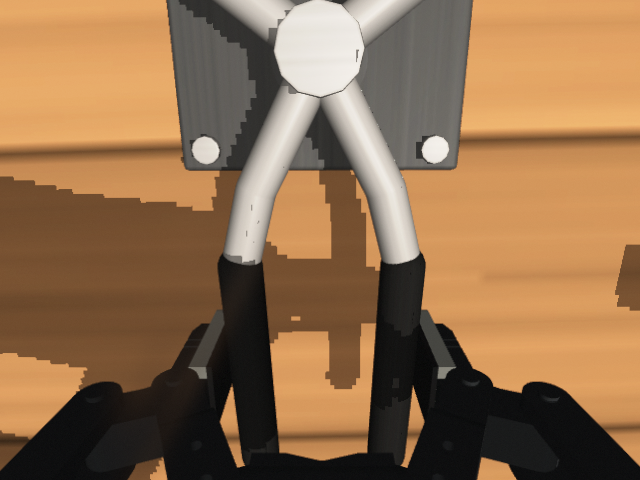

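Call:
{"fn": "step_arm", "kwargs": {
  "commands": [
    [0,0,0,0,0,0,0.71],
    [0,0,0,0,0,0,0.69]
  ]
}}

```text
time_s: 16.05
eef_pos: [0.495, -0.012, 0.0186]
eef_rot: [0.493, -0.493, 0.507, -0.507]
wrist_force: [-0.8, -0.5, 2.5]
opening: 0.695
```

Call:
{"fn": "step_arm", "kwargs": {
  "commands": [
    [0,0,0,0,0,0,0.68],
    [0,0,0,0,0,0,0.67]
  ]
}}

```text
time_s: 16.25
eef_pos: [0.4949, -0.012, 0.0186]
eef_rot: [0.493, -0.493, 0.507, -0.507]
wrist_force: [-1.2, -0.1, 3.0]
opening: 0.674
```

Call:
{"fn": "step_arm", "kwargs": {
  "commands": [
    [0,0,0,0,0,0,0.66],
    [0,0,0,0,0,0,0.66]
  ]
}}

```text
time_s: 16.45
eef_pos: [0.4949, -0.012, 0.0185]
eef_rot: [0.493, -0.493, 0.507, -0.507]
wrist_force: [-1.8, -0.7, 3.2]
opening: 0.661
```

```bash
cat > st.py <<'E'
from bench import ctrl
import numpy as np
o=ctrl.get_obs()
for k in ['time_s','eef_pos','wrist_force','torque','joint_efforts','opening']: print(k,np.round(o[k],4))
E
python3 st.py
```

```text
time_s 16.45
eef_pos [ 0.4949 -0.012   0.0185]
wrist_force [-1.7702 -0.714   3.1717]
torque [-0.0933  0.2254 -0.0498]
joint_efforts [ 1.59900e-01 -3.98644e+01 -2.47536e+01  1.44900e-01 -4.00200e-01
 -1.03000e-02]
opening 0.6607
```

Call:
{"fn": "step_arm", "kwargs": {
  "commands": [
    [0,0,0,0,0,0,0.65],
    [0,0,0,0,0,0,0.65]
  ]
}}

```text
time_s: 16.65
eef_pos: [0.4949, -0.0119, 0.0185]
eef_rot: [0.493, -0.493, 0.507, -0.507]
wrist_force: [-1.9, 0.2, 3.2]
opening: 0.652
```

Call:
{"fn": "step_arm", "kwargs": {
  "commands": [
    [0,0,0,0,0,0,0.64],
    [0,0,0,0,0,0,0.64]
  ]
}}

```text
time_s: 16.85
eef_pos: [0.4949, -0.012, 0.0185]
eef_rot: [0.493, -0.493, 0.507, -0.507]
wrist_force: [-2.5, 0.8, 3.6]
opening: 0.64
```

Call:
{"fn": "step_arm", "kwargs": {
  "commands": [
    [0,0,0,0,0,0,0.63],
    [0,0,0,0,0,0,0.63]
  ]
}}

```text
time_s: 17.05
eef_pos: [0.4948, -0.0119, 0.0186]
eef_rot: [0.493, -0.493, 0.507, -0.507]
wrist_force: [-3.2, -0.1, 4.7]
opening: 0.628
```

```bash
python3 st.py; python3 - <<'E'
from h import *
for n in ['scene','side']: snap(n,n+'6.png')
A=cv2.imread('pics/scene6.png')[230:310,300:380]; B=cv2.imread('pics/side6.png')[230:300,310:390]
cv2.imwrite('pics/ss6.png',np.hstack([cv2.resize(A,(400,400),interpolation=2),cv2.resize(B,(400,350),interpolation=2)[:,:] if 0 else cv2.resize(B,(400,400),interpolation=2)]))
E
```

```text
time_s 17.05
eef_pos [ 0.4948 -0.0119  0.0186]
wrist_force [-3.2378 -0.1425  4.7477]
torque [-0.0058  0.4287  0.0066]
joint_efforts [ 7.69000e-02 -3.95324e+01 -2.52891e+01  1.75400e-01 -8.50000e-01
 -1.70000e-02]
opening 0.6276
```

View pics/ss6.png

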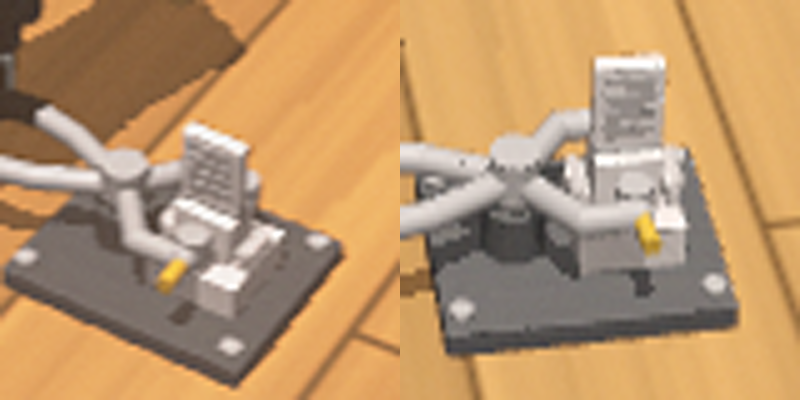

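Call:
{"fn": "step_arm", "kwargs": {
  "commands": [
    [0,0,0,0,0,0,0.62],
    [0,0,0,0,0,0,0.62]
  ]
}}

```text
time_s: 17.35
eef_pos: [0.4948, -0.0119, 0.0187]
eef_rot: [0.493, -0.493, 0.507, -0.507]
wrist_force: [-3.9, -0.4, 6.5]
opening: 0.621
```

Call:
{"fn": "step_arm", "kwargs": {
  "commands": [
    [0,0,0,0,0,0,0.615],
    [0,0,0,0,0,0,0.61]
  ]
}}

```text
time_s: 17.55
eef_pos: [0.4947, -0.0118, 0.0188]
eef_rot: [0.493, -0.493, 0.507, -0.506]
wrist_force: [-5.8, 0.0, 8.1]
opening: 0.612
```

Call:
{"fn": "step_arm", "kwargs": {
  "commands": [
    [0,0,0,0,0,0,0.605],
    [0,0,0,0,0,0,0.6]
  ]
}}

```text
time_s: 17.75
eef_pos: [0.4946, -0.0118, 0.0189]
eef_rot: [0.493, -0.493, 0.507, -0.506]
wrist_force: [-6.1, 0.5, 11.3]
opening: 0.602
```

Call:
{"fn": "step_arm", "kwargs": {
  "commands": [
    [0,0,0,0,0,0,0.595],
    [0,0,0,0,0,0,0.595]
  ]
}}

```text
time_s: 17.95
eef_pos: [0.4947, -0.0118, 0.0186]
eef_rot: [0.493, -0.493, 0.507, -0.507]
wrist_force: [-3.3, 0.2, 4.0]
opening: 0.593
```

Call:
{"fn": "step_arm", "kwargs": {
  "commands": [
    [0,0,0,0,0,0,0.59],
    [0,0,0,0,0,0,0.59]
  ]
}}

```text
time_s: 18.15
eef_pos: [0.4948, -0.0119, 0.0185]
eef_rot: [0.493, -0.493, 0.507, -0.507]
wrist_force: [-3.3, 0.8, 4.4]
opening: 0.591
```

Call:
{"fn": "step_arm", "kwargs": {
  "commands": [
    [0,0,0,0,0,0,0.65],
    [0,0,0,0,0,0,0.7],
    [0,0,0,0,0,0,0.75],
    [0,0,0,0,0,0,0.8],
    [0,0,0,0,0,0,0.9],
    [0,0,0,0,0,0,1],
    [0,0,0,0,0,0,1],
    [0,0,0,0,0,0,1]
  ]
}}

```text
time_s: 18.95
eef_pos: [0.4951, -0.012, 0.0186]
eef_rot: [-0.493, 0.493, -0.507, 0.507]
wrist_force: [-0.1, -0.1, -0.4]
opening: 0.998
```

```bash
python3 sl.py g4
```

```text
t 18.95 tcp [ 0.4951 -0.012   0.0186] open 0.9983 F [-0.1  -0.05 -0.39]
tool x axis [-0.0274 -0.9996  0.    ] z [ 9.996e-01 -2.740e-02  1.000e-04] camoff [ 0.0007 -0.1426  0.0834]
z 0.015 L [-0.0339 -0.0211] R [0.019  0.0323] over 0.0662 mid -0.0008
z 0.025 L [-0.0337 -0.0212] R [0.0189 0.0321] over 0.0657 mid -0.0008
z 0.035 L [-0.0328 -0.0212] R [0.0189 0.0321] over 0.0648 mid -0.0004
z range 0.011046023686319321 0.07732985284245676 top y -0.031153958031276907
```

View pics/g4.png

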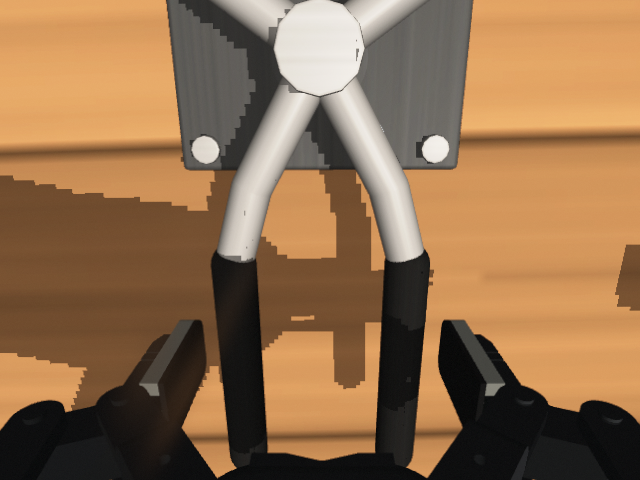

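Call:
{"fn": "step_arm", "kwargs": {
  "commands": [
    [0,0,0,0,-0.5,0,1],
    [0,0,0,0,-1,0,1],
    [0,0,0,0,-1,0,1],
    [0,0,0,0,-1,0,1],
    [0,0,0,0,-1,0.2,1],
    [0,0,0,0,-0.6,0.8,1],
    [0,0,0,0,0,0.8,1],
    [0,0,0,0,0,0.5,1],
    [0,0,0,0,0,0,1]
  ]
}}

```text
time_s: 19.9
eef_pos: [0.5655, -0.0141, 0.1718]
eef_rot: [-0.493, 0.493, -0.506, 0.507]
wrist_force: [-1.2, 0.5, 0.2]
opening: 1.0
```

```bash
python3 sl.py f1 >/dev/null; python3 st.py; python3 - <<'E'
from h import *
f=np.load('pics/f1.npz'); im=f['im']; c=dict(intrinsics=f['K'],D=f['D'],R=f['R'],t=f['t'])
cv2.imwrite('pics/f1c.png',cv2.resize(im[20:260,180:480],(750,600),interpolation=2))
W=cloud(f['d'],c);ok=np.isfinite(W[...,2])
P=W[ok&(abs(W[...,0]-.637)<.022)&(abs(W[...,1]+.014)<.022)&(W[...,2]>.085)]; print('levertop',len(P),cv2.minAreaRect(P[:,:2].astype(np.float32)*1000),np.median(P[:,2]))
P=W[ok&(abs(W[...,0]-.637)<.022)&(abs(W[...,1]+.014)<.022)&(W[...,2]>.052)&(W[...,2]<.058)]; print('foottop',len(P),cv2.minAreaRect(P[:,:2].astype(np.float32)*1000),np.median(P[:,2]))
E
```

```text
time_s 19.95
eef_pos [ 0.5641 -0.0139  0.1713]
wrist_force [-0.7897 -0.5631 -0.4394]
torque [ 0.0092 -0.0193  0.0007]
joint_efforts [-9.98000e-02 -4.44271e+01 -3.45049e+01  1.69000e-02 -1.51000e-01
  2.51000e-02]
opening 1.0011
levertop 1019 ((635.8238525390625, -16.117673873901367), (9.50306510925293, 29.83066177368164), 86.02830505371094) 0.0911249853440196
foottop 794 ((635.6018676757812, -15.27664852142334), (20.899070739746094, 30.055864334106445), 86.52629852294922) 0.05335443389125952
```

View pics/f1c.png

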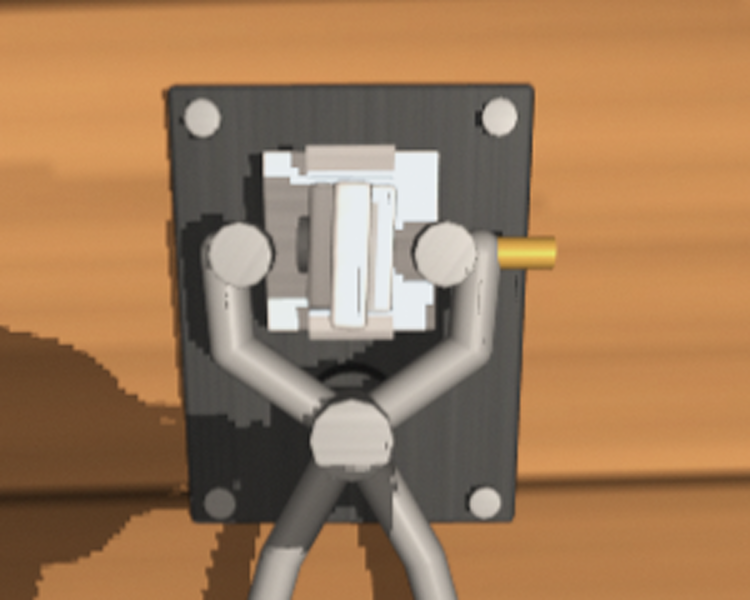

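```bash
python3 - <<'E'
from bench import ctrl
print(ctrl.hand_in()); o=ctrl.get_obs(); print(o['time_s'],o['wrist_force'])
E
```

```text
the job is handed in; nothing more can be done
None
the job is handed in; nothing more can be done
```

I stood the grey buckle in the nest with its rivet towards +y, squeezed both handles until the rivet gave, and let them spring open. I handed the job in at about 20 s; it reported no verdict.

- **Squeeze:** I stepped the gripper closed in small amounts. The drag on the sleeves, read as wrist force, rose to about 13 N at about 51 mm over both sleeves. It fell to about 5 N at about 50 mm, and I stopped there.
- **Rivet:** in the last wrist picture the head sits about 3 mm proud of the foot with no shank showing, so it looks fully home.
- **Buckle:** in the same picture it is upright in the nest, centred within about 2 mm. It sits a few degrees off the press axis, which is within the nest's play.
- **Handles and bench:** both handles are back at their open width, and the wrist force is near zero with the arm clear of the press. Nothing else was touched on the way, though I did not re-measure the bystanders before handing in.

One disagreement: wrist-camera positions shifted by 1 to 2 mm from picture to picture. I therefore took the fit in the nest and the alignment on the sleeves from distances within single pictures.

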